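# Load the nozzle caddy at the cleaning sink

## Robot

A 6-joint arm with a two-finger parallel gripper is mounted at the origin on the work surface. World frame = base frame: x ahead of the robot, y to its left, z up, the work surface at z = 0. Lengths are in m, angles in rad, forces in N, time in s.
With the tool pointing down it reaches from about 0.225 to 0.725 m from the base axis. Payload 3.1 kg.
Tool frame: the origin (TCP) lies at the very end of the fingers, on their centre line; the grasp point (between the pads) lies 19 mm behind it; x points along the fingers, y is the direction in which the jaws open and shut, and the axes are right-handed (so a half turn about x gives the same grasp; the last joint's range is limited). The gripper opens to 85 mm and grips with 20 to 120 N. Pads are 22 mm wide; open, the fingers measure 114 mm over their backs; the gripper's body (76 mm by 85 mm) begins 54 mm behind the grasp point. The pads swing forward as they close: fully open they stand 13 mm farther back than shut.
Start: joints at [-0.128, 0.048, 0.099, 1.622, 0, 1.443], TCP at [0.525, -0, 0.211] pointing down, gripper open.
Joint ranges: [-2.91, 2.91], [-0.99, 1.94], [-1.21, 1.42], [-2.12, 2.29], [-1.49, 1.47], [-3.14, 3.14]. Speed limits (rad/s): [2.79, 2.79, 3.14, 3.14, 3.14, 3.14].

## Interface

Orientations are given as a unit quaternion [w, x, y, z].
In Python, from workcell import status, get_image, calibration, finish_job gives the robot as it stands. The module is installed in compiled form; this text tells all that it offers.
- The arm moves only by the tool carry_out, never from a script. Its arguments are lists of equal length, an entry for each row: "rotation": the turn, a rotation vector about the tool's x, y, z in degrees, a list of three; "linear": the shift along the tool's x, y, z in mm, a list of three; "jaw": the closure, from 0 (fully open) to 1 (shut). In form: {"rotation": [[ax, ay, az], ...], "linear": [[dx, dy, dz], ...], "jaw": [jaw, ...]}. A call has 1 to 20 rows; each row shifts and turns the pose as measured when the row begins, along the tool's axes as they then stand; what a row does not reach is not made up. A row lasts 1/10 s, in which the tool goes at most 50 mm and 8.59 degrees, less where a joint would pass 70% of its speed; a pose out of reach is approached as far as the arm can. A call with a gripper value outside its range is refused whole. The fingers move at their own pace and stop on an object; "squeeze" is the grip in N (left out, the last holds). Time passes only in rows, so rows that do not move let the fingers close. It gives the time, the measured TCP pose, the force and the opening at its end, in the units of the state.
- status.observe(): the state, without advancing time (a new reading comes with each control period).
- get_image(name): name is "scene" or "side" or "wrist"; returns (picture, depth): 480x640x3 uint8, red, green, blue; 480x640 float32, m along the optical axis (not along the pixel's ray), 0 where there is no reading.
- calibration(name): a dict with "intrinsics" (3x3 intrinsics, pixels), "rvec" (rotation vector, rad) and "tvec" (3), from world to camera coordinates, as OpenCV has them. Camera axes: x right, y down, z forward; pixel columns grow to the right and rows downward; lengths in m; the calibration is good to about 2 mm. A picture is of the moment at which its call begins: read the wrist's pose just before it. calibration takes no time and is no camera call; for the wrist camera it gives the pose at the moment of the call.
- finish_job(): hands the job in, once; it reports no verdict.
The state is a dict: "time_s": time; "joint_pos": joint angles; "qvel": joint speeds; "joint_torque": joint torques, N m; "tool_pos": TCP position; "tool_rot": TCP orientation; "contact_force": force on the tool from outside, world axes, zero at the start; "ft_torque": the same for the moment, N m; "width": finger opening in m.
Only numpy, scipy, OpenCV 4.12 (cv2) and the standard library are available. Lean on these libraries where they do the work, as an engineer would, in place of code of your own. Each camera call takes 0.05 s, during which the arm holds its last target.

## Task

Gather the cleaned washing-gun parts from the pale green mat into the steel caddy, each in its own seat: the wide bell upright in the round ring, the filter housing upright between the four pegs, the valve block upright in the square frame, and the straight nozzle lying lengthwise in the cradle, each fully down on its plate. The narrow bell and the bent nozzle belong to another set: leave them where they are.

Things in the scene. Friction and masses are not known exactly. Their poses are not given: they have to be found in the camera images.
- wide_bell_center (a point): The wide bell adapter: grey plastic, stands upright on its wide end. Foot 50 mm across and 6 mm high, then tapering to a straight neck 20 mm across that runs from 24 mm to 56 mm (the top). The point is on its axis half-way up, 28 mm above its underside; z up. Lift it by the neck. 40 to 85 g.
- filter_center (a point): The filter housing: grey plastic plain cylinder 44 mm in diameter, 50 mm high, standing upright, with a steel disc on its flat top. The point is its centre, 25 mm above its underside; z up. 55 to 115 g.
- valve_block_center (a point): The valve block: upright aluminium block 34 mm (its x) by 24 mm (its y), 60 mm high (its z, up), two dark ports on top. The point is its centre, 30 mm above its underside. 75 to 155 g.
- straight_nozzle_center (a point): The straight nozzle: steel, lying flat, 84 mm long along its x; a 34 x 16 x 16 mm square body in the middle with a 10 mm round tube 25 mm long out of each end, all in one line. The point is the centre of the body, 8 mm above its underside; z up. Symmetric end for end. 45 to 100 g.
- narrow_bell_center (a point): Look-alike, stays: the narrow bell adapter, as the wide bell in colour, height (56 mm) and neck (20 mm), but its foot is only 28 mm across. The point is on its axis 28 mm above its underside; z up.
- bent_nozzle_center (a point): Look-alike, stays: the bent nozzle, lying flat; the same 34 x 16 x 16 mm steel body as the straight one with a 10 mm tube ending 40 mm out along +x, but the tube on its -x side turns square at 33 mm and runs 35 mm towards its +y (an L). The point is the centre of the body, 8 mm above its underside; z up.
- round_seat: Fixed white plate (its seat grey) 104 x 104 x 4 mm in any corner of the steel caddy (108 mm apart; caddy wall 16 mm high). Origin: centre of its underside; its top is 4 mm above. On it a round ring wall, 68 mm inside and 76 mm outside diameter, 12 mm high above the plate, concentric with the origin: seat of the wide bell.
- peg_seat: Fixed white plate (its seat grey) 104 x 104 x 4 mm in any corner of the steel caddy (108 mm apart; caddy wall 16 mm high). Origin: centre of its underside; its top is 4 mm above. On it four upright pegs, 8 mm thick and 14 mm high above the plate, at x = +-24 mm, y = +-24 mm: seat of the filter housing, which stands between them with about 8 mm to spare.
- square_seat: Fixed white plate (its seat grey) 104 x 104 x 4 mm in any corner of the steel caddy (108 mm apart; caddy wall 16 mm high). Origin: centre of its underside; its top is 4 mm above. On it a square wall, 50 mm inside and 58 mm outside, 12 mm high above the plate, centred: seat of the valve block, standing upright, turned either way.
- cradle_seat: Fixed white plate (its seat grey) 104 x 104 x 4 mm in any corner of the steel caddy (108 mm apart; caddy wall 16 mm high). Origin: centre of its underside; its top is 4 mm above. Cradle along its x: cheeks 14 mm high above the plate at 24 to 50 mm on both sides in x, inner faces at y = +-16 mm; end walls with inner faces at x = +-49 mm; open at the sides between for fingers. Seat of the straight nozzle, flat along x, either way round.

How it is judged:
At the end, for the whole second after the job is handed in: The four parts each rest down on their own seat's plate (within 5 mm), centre within 18 mm of the seat's, the tall three upright within 0.15 rad, the nozzle along the cradle within 0.35 rad, released and at rest; narrow bell and bent nozzle within 30 mm of their start (horizontal distance between wide_bell_center and round_seat below 0.018 m and z of wide_bell_center in the frame of round_seat below 0.037 m and linear speed of each of wide_bell, filter, valve_block, straight_nozzle below 0.02 m/s and angular speed of each of wide_bell, filter, valve_block, straight_nozzle below 0.3 rad/s and angle between each of wide_bell_center, filter_center, valve_block_center's own z axis and vertical below 0.15 rad and horizontal distance between filter_center and peg_seat below 0.018 m and z of filter_center in the frame of peg_seat below 0.034 m and horizontal distance between valve_block_center and square_seat below 0.018 m and z of valve_block_center in the frame of square_seat below 0.039 m and horizontal distance between straight_nozzle_center and cradle_seat below 0.018 m and z of straight_nozzle_center in the frame of cradle_seat below 0.017 m and angle between the x axis of straight_nozzle_center and the x axis of cradle_seat, either way round below 0.35 rad and distance of each of narrow_bell_center, bent_nozzle_center from where it was at the start of the episode below 0.03 m); the robot touches nothing.
It fails at once if the narrow bell (another set's part) is carried off or pushed away by more than 30 mm (distance of narrow_bell_center from where it was at the start of the episode above 0.03 m).
It fails at once if the bent nozzle (another set's part) is carried off or pushed away by more than 30 mm (distance of bent_nozzle_center from where it was at the start of the episode above 0.03 m).
It also fails if it takes over 102 s, if anything falls off the work surface, if the arm or the gripper's body presses on something with over 40 N, if the wrist force passes 120 N, or if a joint passes its speed limit or range.

## Working session

There is one attempt and no reset: what is moved stays moved. The work goes in short steps, Python scripts to look and compute and a tool call to move; the robot and the scene stay as the last step left them, time stands still between calls to the robot, and variables do not carry over. Pictures are saved under pics/ and viewed, and the job is handed in when it is done.

Besides the shell and the picture viewer there is one more tool, called after "Request:" as name(argument=value, ...), one argument or row to a line, values as JSON. carry_out: Moves the arm, as the interface text tells. Its arguments: {"type":"object","properties":{"rotation":{"type":"array"},"linear":{"type":"array"},"jaw":{"type":"array"},"squeeze":{"type":"number"}},"required":["rotation","linear","jaw"]}

```bash
mkdir -p pics; cat > h.py <<'E'
import numpy as np, cv2
from workcell import status,get_image,calibration,finish_job
def save(name,fn):
    im,d=get_image(name); cv2.imwrite('pics/'+fn+'.png',cv2.cvtColor(im,cv2.COLOR_RGB2BGR)); np.savez('pics/'+fn+'.npz',im=im,d=d,**calibration(name)); return im,d
def load(fn):
    return np.load('pics/'+fn+'.npz')
def cloud(f):
    K=f['intrinsics'];R=cv2.Rodrigues(f['rvec'])[0];t=f['tvec'].reshape(3)
    d=f['d'];v,u=np.mgrid[:480,:640]
    P=np.stack([(u-K[0,2])/K[0,0]*d,(v-K[1,2])/K[1,1]*d,d],-1)
    W=(P-t)@R; W[d==0]=np.nan
    return W
E
python3 - <<'E'
from h import *
print(status.observe())
for n in ['scene','side','wrist']:
    save(n,n+'0'); c=calibration(n); R=cv2.Rodrigues(c['rvec'])[0]; print(n,c['intrinsics'].tolist(),(-R.T@np.array(c['tvec']).reshape(3)).round(3), R.round(2).tolist())
E
```

```text
{'time_s': 0.0, 'joint_pos': array([-1.27825995e-01,  4.87387769e-02,  9.75815424e-02,  1.62196592e+00,
       -2.20832342e-05,  1.44302009e+00]), 'qvel': array([-0.00114417, -0.00096447,  0.00030253, -0.00022161,  0.00044627,
        0.00010765]), 'joint_torque': array([ 2.96208136e-04, -3.38780022e+01,  3.20016932e+01,  2.03766406e-02,
       -2.11149008e-04,  6.20949692e-06]), 'tool_pos': array([5.24350681e-01, 4.97231614e-05, 2.09715245e-01]), 'tool_rot': array([ 0.4993409 ,  0.49950309,  0.50063356, -0.50052109]), 'contact_force': array([ 0.02273246, -0.59136448,  0.21003108]), 'ft_torque': array([-0.03217505, -0.01548751,  0.04770168]), 'width': 0.08509057113355165}
scene [[498.06072796637, 0.0, 324.237727656705], [0.0, 498.06072796637, 241.42911803454015], [0.0, 0.0, 1.0]] [1.135 0.147 0.626] [[-0.24, 0.97, 0.02], [0.66, 0.17, -0.73], [-0.71, -0.16, -0.69]]
side [[498.0201593382403, 0.0, 323.8518057648241], [0.0, 498.0201593382403, 248.18650747971657], [0.0, 0.0, 1.0]] [0.051 0.438 0.57 ] [[-0.68, -0.73, 0.0], [-0.44, 0.41, -0.8], [0.58, -0.55, -0.6]]
wrist [[392.5801694930181, 0.0, 321.2209025675295], [0.0, 392.5801694930181, 243.24998643622985], [0.0, 0.0, 1.0]] [0.525 0.082 0.372] [[1.0, 0.0, -0.0], [0.0, -0.95, 0.32], [-0.0, -0.32, -0.95]]
```

View pics/scene0.png

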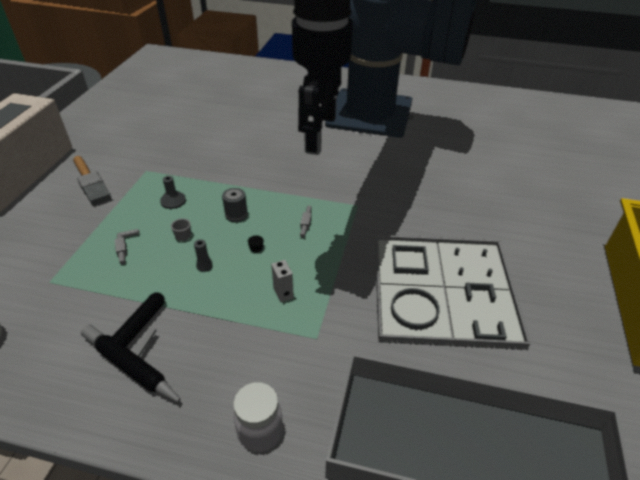

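View pics/side0.png

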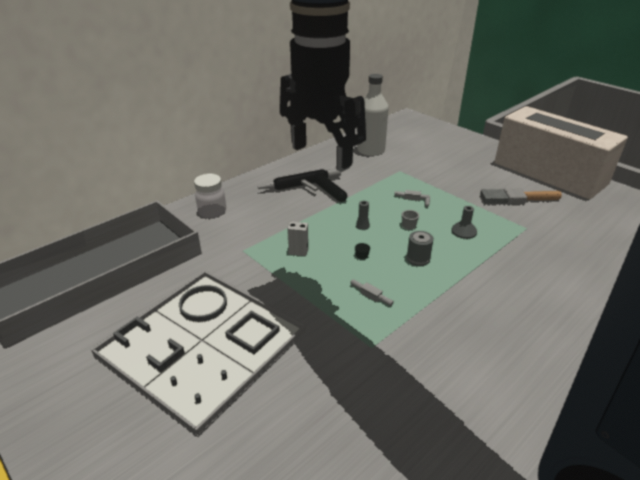

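View pics/wrist0.png

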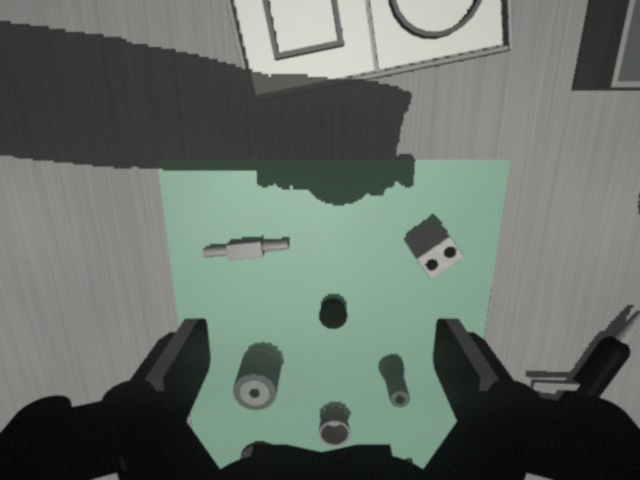

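```bash
cat >> h.py <<'E'
def seg(fn,zmin=0.006,zmax=0.1,box=(0.2,0.8,-0.45,0.45),minn=15):
    f=load(fn);W=cloud(f)
    m=(W[...,2]>zmin)&(W[...,2]<zmax)&(W[...,0]>box[0])&(W[...,0]<box[1])&(W[...,1]>box[2])&(W[...,1]<box[3])
    n,l,s,c=cv2.connectedComponentsWithStats(m.astype(np.uint8),connectivity=8)
    for i in range(1,n):
        if s[i,4]<minn: continue
        p=W[l==i]
        top=p[p[:,2]>np.percentile(p[:,2],98)-0.006]
        print(fn,'px',c[i].round(0),'n',s[i,4],'min',p.min(0).round(3),'max',p.max(0).round(3),'topmid',((top.min(0)+top.max(0))/2).round(3),'topsz',(top.max(0)-top.min(0)).round(3))
E
python3 - <<'E'
from h import *
for n in ['scene0','side0','wrist0']: seg(n)
for n in ['scene0','side0','wrist0']:
    f=load(n);W=cloud(f); g=f['im'].astype(int); m=(g[...,1]-g[...,0]>25)&(g[...,1]>90)
    print(n,m.sum(),np.nanmedian(W[m],0),np.nanmin(W[m],0),np.nanmax(W[m],0))
E
```

```text
scene0 px [171. 194.] n 493 min [ 0.434 -0.341  0.006] max [ 0.478 -0.294  0.059] topmid [ 0.453 -0.319  0.055] topsz [0.022 0.019 0.007]
scene0 px [105. 196.] n 88 min [ 0.469 -0.45   0.006] max [ 0.499 -0.436  0.02 ] topmid [ 0.482 -0.443  0.017] topsz [0.028 0.014 0.006]
scene0 px [235. 204.] n 693 min [ 0.437 -0.203  0.006] max [ 0.484 -0.161  0.054] topmid [ 0.46  -0.182  0.051] topsz [0.047 0.042 0.007]
scene0 px [306. 221.] n 226 min [ 0.408 -0.056  0.006] max [ 0.494 -0.037  0.019] topmid [ 0.451 -0.046  0.016] topsz [0.083 0.019 0.007]
scene0 px [181. 228.] n 339 min [ 0.521 -0.273  0.006] max [ 0.558 -0.238  0.032] topmid [ 0.539 -0.255  0.028] topsz [0.037 0.034 0.008]
scene0 px [123. 243.] n 349 min [ 0.555 -0.365  0.006] max [ 0.638 -0.318  0.019] topmid [ 0.596 -0.343  0.016] topsz [0.082 0.045 0.007]
scene0 px [256. 243.] n 214 min [ 0.523 -0.129  0.007] max [ 0.552 -0.1    0.023] topmid [ 0.538 -0.114  0.02 ] topsz [0.029 0.029 0.006]
scene0 px [447. 292.] n 14201 min [0.422 0.088 0.006] max [0.684 0.35  0.025] topmid [0.552 0.219 0.021] topsz [0.26  0.259 0.009]
scen
[... 7732 characters left out ...]
018] topsz [0.047 0.032 0.008]
wrist0 px [334. 428.] n 876 min [ 0.522 -0.272  0.006] max [ 0.557 -0.236  0.029] topmid [ 0.539 -0.254  0.025] topsz [0.034 0.036 0.007]
wrist0 px [247. 453.] n 73 min [ 0.428 -0.31   0.006] max [ 0.443 -0.295  0.013] topmid [ 0.436 -0.303  0.01 ] topsz [0.013 0.015 0.007]
scene0 26230 [ 0.57988108 -0.17621411  0.00134407] [ 0.37133289 -0.42167625 -0.00379013] [0.70202287 0.03737264 0.00546093]
side0 18303 [ 5.08275573e-01 -1.46309413e-01  1.94444403e-04] [ 0.37251482 -0.41844056 -0.00354067] [0.70042505 0.03773082 0.00453439]
wrist0 68635 [ 5.32119302e-01 -9.48328297e-02 -3.21860608e-04] [ 0.37044815 -0.33270676 -0.00350426] [0.70056448 0.04092284 0.25178965]
```

```bash
python3 - <<'E'
from h import *
def rect(p): 
    r=cv2.minAreaRect((p[:,:2]*1000).astype(np.float32)); return np.round(r[0],1),np.round(r[1],1),round(r[2],1)
def box(W,b,z0,z1):
    m=(W[...,0]>b[0])&(W[...,0]<b[1])&(W[...,1]>b[2])&(W[...,1]<b[3])&(W[...,2]>z0)&(W[...,2]<z1); return W[m]
for n in ['scene0','side0','wrist0']:
    W=cloud(load(n))
    print(n)
    print(' valve',rect(box(W,(.59,.66,-.07,0),.056,.07)))
    p=box(W,(.39,.51,-.07,-.02),.006,.03); print(' nozzle',rect(p), rect(box(W,(.43,.47,-.07,-.02),.014,.03)))
    if n=='wrist0': continue
    p=box(W,(.4,.7,.07,.37),.008,.03); r=rect(p); print(' caddy',r)
    c,_,a=r; a=a if a<45 else a-90
    R=np.array([[np.cos(np.radians(a)),np.sin(np.radians(a))],[-np.sin(np.radians(a)),np.cos(np.radians(a))]])
    q=box(W,(.4,.7,.07,.37),.013,.03); L=(q[:,:2]*1000-c)@R.T
    for sx in (-1,1):
        for sy in (-1,1):
            m=(abs(L[:,0]-54*sx)<52)&(abs(L[:,1]-54*sy)<52)
            l=L[m]; 
            mid=(l.min(0)+l.max(0))/2
            print(' seat',sx,sy,m.sum(),'local ext',l.min(0).round(1),l.max(0).round(1),'nominal',(np.array(c)+R.T@np.array([54*sx,54*sy])).round(1),'fit',(np.array(c)+R.T@mid).round(1))
E
```

```text
scene0
 valve (array([627.2, -36.7]), array([35.8, 24.3]), 37.8)
 nozzle (array([451.1, -46.1]), array([86.2, 16. ]), 6.8) (array([450.5, -46.2]), array([39.8, 16. ]), 6.8)
 caddy (array([552.4, 219.1]), array([227.8, 224.3]), 10.7)
 seat -1 -1 445 local ext [-85.6 -83.3] [-23.1 -24.6] nominal [509.4 156. ] fit [509. 156.]
 seat -1 1 122 local ext [-81.9  25.8] [-2.2 81.8] nominal [489.3 262.1] fit [501.1 264.2]
 seat 1 -1 539 local ext [ 15.4 -91.6] [ 91.9 -16.1] nominal [615.5 176.1] fit [615.1 176.2]
 seat 1 1 568 local ext [ 2.  31.5] [106.  77.] nominal [595.4 282.2] fit [595.4 282.4]
side0
 valve (array([625.8, -34.4]), array([33.2, 26.8]), 39.2)
 nozzle (array([450.3, -44.4]), array([84.1, 18.9]), 3.1) (array([451.3, -43.7]), array([35. , 17.7]), 6.6)
 caddy (array([552. , 220.8]), array([227.2, 225.3]), 10.8)
 seat -1 -1 592 local ext [-83.8 -84.6] [-23.7 -23.8] nominal [509.1 157.6] fit [509.4 157.5]
 seat -1 1 179 local ext [-82.8  26.1] [-26.5  82.4] nominal [488.8 263.7] fit [488.1 263.8]
 seat 1 -1 498 local ext [ 15.4 -91.8] [105.1  -2.8] nominal [615.2 177.9] fit [620.1 185.6]
 seat 1 1 598 local ext [ 2.  31.1] [106.   87.2] nominal [594.9 284. ] fit [594. 289.]
wrist0
 valve (array([625.8, -34.6]), array([34.1, 24.7]), 39.1)
 nozzle (array([450.1, -44.2]), array([84.3, 16.6]), 6.7) (array([450.2, -44. ]), array([33.9, 16.1]), 6.7)
```

Request:
carry_out(
  rotation=[
    [0, 0, 0],
    [0, 0, 0],
    [0, 0, 0],
    [0, 0, 0],
    [0, 0, 0],
    [0, 0, 0],
    [0, 0, 0],
    [0, 0, 0],
    [0, 0, 0],
    [0, 0, 0],
    [0, 0, 0],
  ],
  linear=[
    [5, -7, 30],
    [9, -7, 30],
    [9, -7, 30],
    [9, -7, 30],
    [9, -7, 30],
    [9, -7, 30],
    [9, -7, 30],
    [9, -7, 30],
    [9, -7, 30],
    [9, -7, 30],
    [0, 0, 0],
  ],
  jaw=[0.3, 0.3, 0.3, 0.3, 0.3, 0.3, 0.3, 0.3, 0.3, 0.3, 0.3],
  squeeze=40,
)

```text
time_s: 1.25
tool_pos: [0.4506, -0.3085, 0.1151]
tool_rot: [0.498, 0.498, 0.504, -0.499]
contact_force: [0.8, 0.2, -0.5]
width: 0.0596
```

Request:
carry_out(
  rotation=[
    [0, 0, 0],
    [0, 0, 0],
    [0, 0, 0],
    [0, 0, 0],
    [0, 0, 0],
    [0, 0, 0],
    [0, 0, 0],
  ],
  linear=[
    [0, 1.5, 8.5],
    [10, 0, 0],
    [20, 0, 0],
    [20, 0, 0],
    [20, 0, 0],
    [15, 0, 0],
    [0, 0, 0],
  ],
  jaw=[0.3, 0.3, 0.3, 0.3, 0.3, 0.3, 0.3],
)

```text
time_s: 1.95
tool_pos: [0.4537, -0.3127, 0.0257]
tool_rot: [0.499, 0.498, 0.506, -0.497]
contact_force: [-0.7, 0.1, -1.2]
width: 0.0598
```

```bash
python3 - <<'E'
from h import *
save('side','side1');im,_=save('wrist','wrist1')
s=cv2.imread('pics/side1.png');w=cv2.imread('pics/wrist1.png')
cv2.imwrite('pics/c1.png',np.hstack([cv2.resize(s[100:340,340:580],(400,400)),cv2.resize(w,(400,400))]))
E
```

```text
(no output)
```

View pics/c1.png

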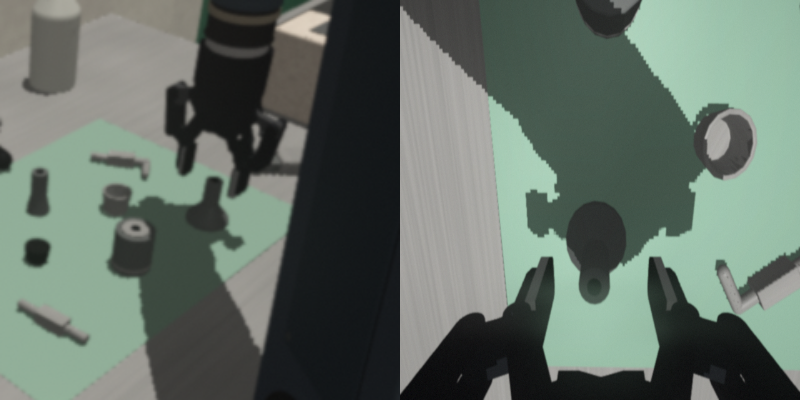

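```bash
cat >> h.py <<'E'
from scipy.spatial.transform import Rotation as Ro
def go(x,y,z,psi):
    "remaining tool-frame motion (mm, rotvec deg) to pose, mm, jaw angle psi deg"
    s=status.observe(); q=s['tool_rot']; R=Ro.from_quat([q[1],q[2],q[3],q[0]])
    T=Ro.from_euler('z',psi,degrees=True)*Ro.from_quat([.5,.5,-.5,.5])
    rel=R.inv()*T
    print('pos',(s['tool_pos']*1000).round(1),'lin(tool)',R.inv().apply(np.array([x,y,z])-s['tool_pos']*1000).round(1),'rot',np.degrees(rel.as_rotvec()).round(2),'j6',s['joint_pos'][5].round(2),'w',s['width'].round(4))
E
python3 -c "
from h import *
go(452,-317,29,0)"
```

```text
Traceback (most recent call last):
  File "h.py", line 28, in go
    print('pos',(s['tool_pos']*1000).round(1),'lin(tool)',R.inv().apply(np.array([x,y,z])-s['tool_pos']*1000).round(1),'rot',np.degrees(rel.as_rotvec()).round(2),'j6',s['joint_pos'][5].round(2),'w',s['width'].round(4))
                                                                                                                                                                                                      ^^^^^^^^^^^^^^^^
AttributeError: 'float' object has no attribute 'round'
```

```bash
sed -i "s/s\['width'\].round(4)/round(s['width'],4)/" h.py
python3 -c "
from h import *
go(452,-317,29,0)"
```

```text
pos [ 455.  -314.1   28.2] lin(tool) [-0.8 -3.1  2.9] rot [ 0.57 -0.24  0.15] j6 0.83 w 0.0598
```

Request:
carry_out(
  rotation=[
    [0.5, 0, 0],
    [0, 0, 0],
    [0, 0, 0],
    [0, 0, 0],
    [0, 0, 0],
    [0, 0, 0],
    [0, 0, 0],
  ],
  linear=[
    [-1, -3, 3],
    [0, 0, 0],
    [0, 0, 0],
    [0, 0, 0],
    [0, 0, 0],
    [0, 0, 0],
    [0, 0, 0],
  ],
  jaw=[0.3, 0.3, 1, 1, 1, 1, 1],
)

```text
time_s: 2.75
tool_pos: [0.455, -0.3196, 0.0348]
tool_rot: [0.502, 0.5, 0.499, -0.499]
contact_force: [-0.7, -0.8, 0.2]
width: 0.0158
```

```bash
python3 -c "
from h import *
go(452,-317,29,0)
save('side','side2');save('wrist','wrist2')
go(452,-317,29,0)
print(status.observe()['contact_force'])
s=cv2.imread('pics/side2.png');w=cv2.imread('pics/wrist2.png')
cv2.imwrite('pics/c2.png',np.hstack([cv2.resize(s[100:340,340:580],(400,400)),cv2.resize(w,(400,400))]))
"
```

```text
pos [ 455.  -319.6   34.8] lin(tool) [ 5.7 -3.  -2.6] rot [ 0.07  0.11 -0.24] j6 0.84 w 0.0158
pos [ 455.  -319.5   34.6] lin(tool) [ 5.6 -3.  -2.6] rot [ 0.07  0.11 -0.23] j6 0.84 w 0.0154
[-0.35944189  0.44267807  0.10386802]
```

View pics/c2.png

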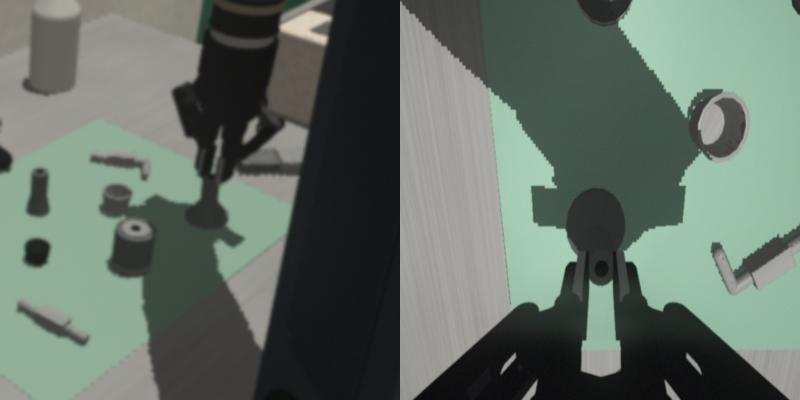

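```bash
python3 -c "
from h import *
save('scene','scene2')
go(452,-317,29,0)
s=cv2.imread('pics/scene2.png');w=cv2.imread('pics/wrist2.png')
cv2.imwrite('pics/c2.png',np.hstack([cv2.resize(s[130:230,120:220],(400,400)),cv2.resize(w[250:400,230:410],(400,400))]))
"
```

```text
pos [ 455.  -319.6   34.6] lin(tool) [ 5.6 -3.  -2.6] rot [ 0.07  0.11 -0.23] j6 0.84 w 0.0156
```

View pics/c2.png

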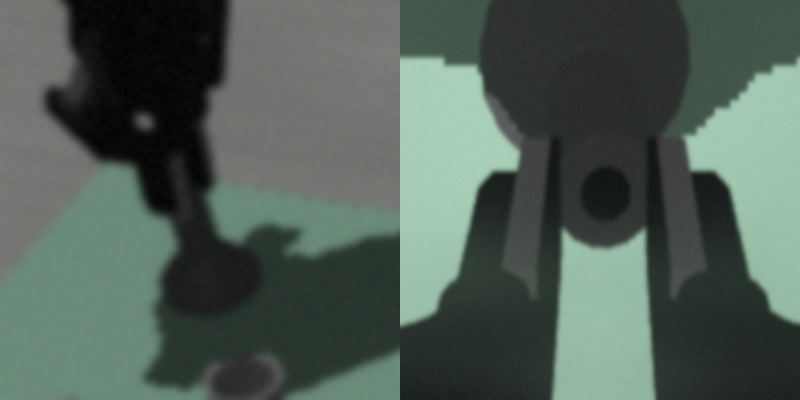

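Request:
carry_out(
  rotation=[
    [0, 0, 0],
    [0, 0, 0],
    [0, 0, 0],
    [0, 0, 0],
    [0, 0, 0],
    [0, 0, 0],
  ],
  linear=[
    [-5, 0, 0],
    [-15, 0, 0],
    [-25, 0, 0],
    [-25, 0, 0],
    [-20, 0, 0],
    [0, 0, 0],
  ],
  jaw=[1, 1, 1, 1, 1, 1],
)

```text
time_s: 3.5
tool_pos: [0.4541, -0.3188, 0.131]
tool_rot: [0.502, 0.5, 0.499, -0.499]
contact_force: [0.7, -0.1, 0.2]
width: 0.0156
```

```bash
python3 -c "
from h import *
go(615,177,130,0)
save('side','side3');save('wrist','wrist3')
s=cv2.imread('pics/side3.png');w=cv2.imread('pics/wrist3.png')
cv2.imwrite('pics/c3.png',np.hstack([cv2.resize(s[50:290,340:580],(400,400)),cv2.resize(w,(400,400))]))
"
```

```text
pos [ 454.1 -318.8  131. ] lin(tool) [   0.9  161.5 -495.6] rot [ 0.08  0.08 -0.21] j6 0.84 w 0.0156
```

View pics/c3.png

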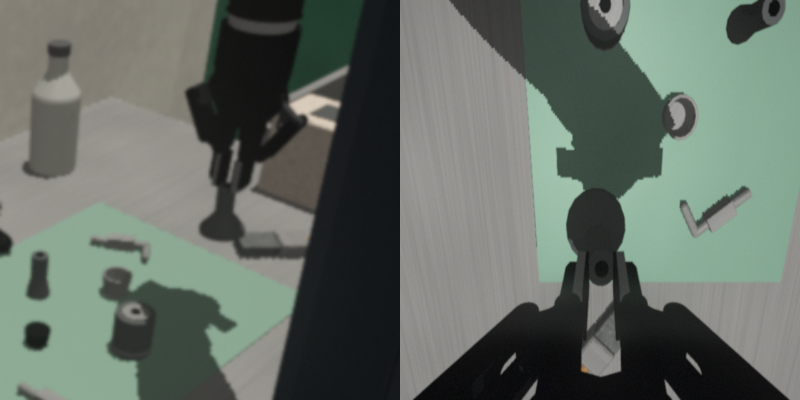

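Request:
carry_out(
  rotation=[
    [0, 0, 0],
    [0, 0, 0],
    [0, 0, 0],
    [0, 0, 0],
    [0, 0, 0],
    [0, 0, 0],
    [0, 0, 0],
    [0, 0, 0],
    [0, 0, 0],
    [0, 0, 0],
    [0, 0, 0],
    [0, 0, 0],
    [0, 0, 0],
    [0, 0, 0],
    [0, 0, 0],
    [0, 0, 0],
    [0, 0, 0],
  ],
  linear=[
    [0, 5, -15],
    [0, 10, -30],
    [0, 10, -35],
    [0, 11, -35],
    [0, 11, -35],
    [0, 11, -35],
    [0, 11, -35],
    [0, 11, -35],
    [0, 11, -35],
    [0, 11, -35],
    [0, 11, -35],
    [0, 11, -35],
    [0, 11, -35],
    [0, 11, -35],
    [0, 8, -25],
    [0, 4, -10],
    [0, 0, 0],
  ],
  jaw=[1, 1, 1, 1, 1, 1, 1, 1, 1, 1, 1, 1, 1, 1, 1, 1, 1],
)

```text
time_s: 5.3
tool_pos: [0.5922, 0.2227, 0.0993]
tool_rot: [0.485, 0.49, 0.518, -0.507]
contact_force: [0.1, -0.1, -1.3]
width: 0.0159
```

```bash
python3 -c "
from h import *
save('side','side4');save('scene','scene4')
go(615,175,40,0)
for n in ('side4','scene4'):
    W=cloud(load(n)); 
    for z0,z1 in ((.08,.105),(.105,.118)):
        m=(abs(W[...,0]-.615)<.06)&(abs(W[...,1]-.17)<.06)&(W[...,2]>z0)&(W[...,2]<z1)
        p=W[m]; print(n,z0,p.min(0).round(3),p.max(0).round(3))
"
```

```text
pos [592.2 220.8  99.6] lin(tool) [57.7 25.6 46.8] rot [ 0.25 -0.92  2.93] j6 1.8 w 0.0154
side4 0.08 [0.567 0.208 0.08 ] [0.591 0.23  0.105]
side4 0.105 [0.582 0.215 0.105] [0.59  0.23  0.116]
scene4 0.08 [0.571 0.202 0.08 ] [0.606 0.23  0.104]
scene4 0.105 [0.595 0.212 0.105] [0.604 0.23  0.115]
```

Request:
carry_out(
  rotation=[
    [0, -0.9, 2.9],
    [0, 0, 0],
    [0, 0, 0],
    [0, 0, 0],
    [0, 0, 0],
  ],
  linear=[
    [0, 7, 12],
    [0, 9, 15],
    [0, 7, 12],
    [0, 2, 6],
    [0, 0, 0],
  ],
  jaw=[1, 1, 1, 1, 1],
)

```text
time_s: 5.9
tool_pos: [0.6178, 0.1663, 0.0988]
tool_rot: [-0.499, -0.5, -0.499, 0.502]
contact_force: [-0.1, 0.9, -0.4]
width: 0.0156
```

```bash
python3 -c "
from h import *
save('side','side5');save('scene','scene5')
go(615,175,40,0)
for n in ('side5','scene5'):
    W=cloud(load(n)); 
    for z0,z1 in ((.055,.068),(.068,.08),(.08,.095)):
        m=(abs(W[...,0]-.615)<.06)&(abs(W[...,1]-.17)<.06)&(W[...,2]>z0)&(W[...,2]<z1)
        p=W[m]; print(n,z0,p.min(0).round(3),p.max(0).round(3))
s=cv2.imread('pics/side5.png');w=cv2.imread('pics/scene5.png')
cv2.imwrite('pics/c5.png',np.hstack([cv2.resize(s[190:430,80:320],(400,400)),cv2.resize(w[190:390,330:530],(400,400))]))
"
```

```text
pos [617.4 167.6  98.7] lin(tool) [58.7 -2.3 -7.5] rot [-0.13  0.08  0.17] j6 1.73 w 0.0155
side5 0.055 [0.591 0.156 0.066] [0.619 0.192 0.068]
side5 0.068 [0.588 0.145 0.068] [0.633 0.194 0.08 ]
side5 0.08 [0.593 0.151 0.08 ] [0.626 0.186 0.095]
scene5 0.055 [0.627 0.147 0.063] [0.639 0.187 0.068]
scene5 0.068 [0.593 0.143 0.068] [0.639 0.191 0.08 ]
scene5 0.08 [0.604 0.147 0.08 ] [0.634 0.186 0.095]
```

View pics/c5.png

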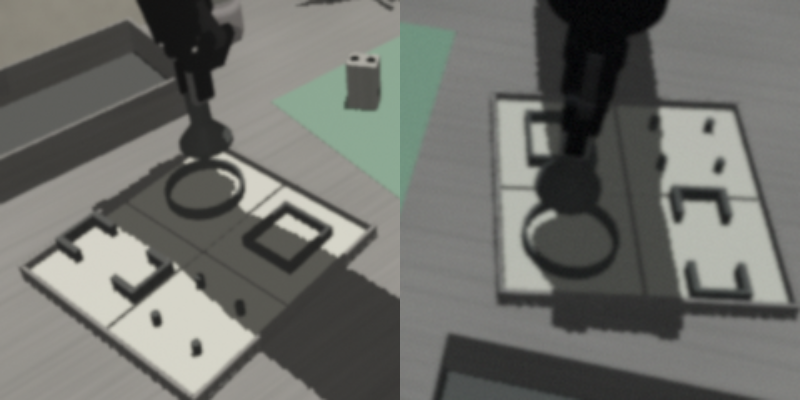

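Request:
carry_out(
  rotation=[
    [0, 0, 0],
    [0, 0, 0],
    [0, 0, 0],
    [0, 0, 0],
    [0, 0, 0],
    [0, 0, 0],
  ],
  linear=[
    [0, 1, -9],
    [10, 0, 0],
    [15, 0, 0],
    [15, 0, 0],
    [10, 0, 0],
    [0, 0, 0],
  ],
  jaw=[1, 1, 1, 1, 1, 1],
)

```text
time_s: 6.6
tool_pos: [0.6169, 0.1803, 0.0431]
tool_rot: [0.499, 0.498, 0.502, -0.501]
contact_force: [0.5, 0.7, -0.2]
width: 0.0159
```

```bash
python3 -c "
from h import *
go(619,177,38,0)
"
```

```text
pos [616.9 180.3  43.1] lin(tool) [5.1 2.1 3.3] rot [0.1  0.03 0.32] j6 1.75 w 0.0159
```

Request:
carry_out(
  rotation=[
    [0, 0, 0],
    [0, 0, 0],
    [0, 0, 0],
  ],
  linear=[
    [3, 2, 3],
    [2, 0, 0],
    [0, 0, 0],
  ],
  jaw=[1, 1, 1],
)

```text
time_s: 6.9
tool_pos: [0.6185, 0.1798, 0.0439]
tool_rot: [0.499, 0.499, 0.503, -0.499]
contact_force: [0.0, -0.2, -0.1]
width: 0.0156
```

```bash
python3 -c "
from h import *
go(619,177,38,0)
save('scene','scene6');
W=cloud(load('scene6'))
m=(abs(W[...,0]-.64)<.016)&(abs(W[...,1]-.177)<.03)&(W[...,2]>.0)&(W[...,2]<.05)
p=W[m]; print(np.histogram(p[:,2],bins=np.arange(0,.03,.002)))
w=cv2.imread('pics/scene6.png')
cv2.imwrite('pics/c6.png',cv2.resize(w[190:390,330:530],(500,500)))
"
```

```text
pos [618.5 179.8  43.9] lin(tool) [5.8 0.6 2.8] rot [ 0.23 -0.22  0.23] j6 1.74 w 0.0156
(array([  0,   0,   2,  79, 180,  50,  55,  59,  86,  96, 119,  36,  31,
        31]), array([0.   , 0.002, 0.004, 0.006, 0.008, 0.01 , 0.012, 0.014, 0.016,
       0.018, 0.02 , 0.022, 0.024, 0.026, 0.028]))
```

View pics/c6.png

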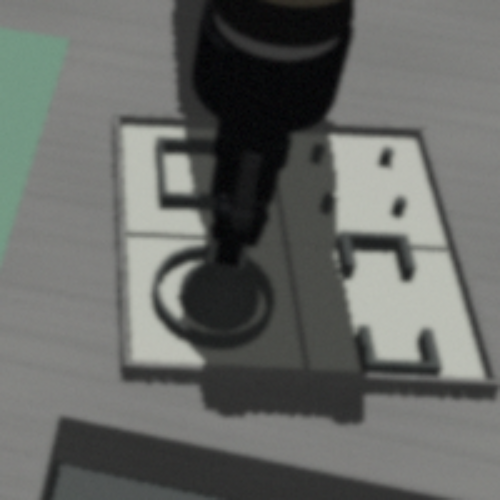

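```bash
python3 -c "
from h import *
for n in ('scene0','side0'):
    f=load(n);W=cloud(f);im=f['im']
    m=(im.min(-1)>170)&(W[...,0]>.4)&(W[...,0]<.7)&(W[...,1]>.05)&(W[...,1]<.37)
    print(n,m.sum(),np.median(W[m][:,2]))
W=cloud(load('side0'));m=(abs(W[...,0]-.452)<.05)&(abs(W[...,1]+.317)<.05)
print(np.median(W[m][:,2]))
"
```

```text
scene0 3 0.008561664513089479
side0 10819 0.007993895843822893
0.000768842125373481
```

Request:
carry_out(
  rotation=[
    [0, 0, 0],
    [0, 0, 0],
    [0, 0, 0],
  ],
  linear=[
    [3, 1, 2],
    [1, 0, 0],
    [0, 0, 0],
  ],
  jaw=[1, 1, 1],
)

```text
time_s: 7.25
tool_pos: [0.6202, 0.1784, 0.0431]
tool_rot: [0.499, 0.5, 0.503, -0.498]
contact_force: [0.0, -0.5, -0.6]
width: 0.016
```

Request:
carry_out(
  rotation=[
    [0, 0, 0],
  ],
  linear=[
    [4, 0, 0],
  ],
  jaw=[1],
)

```text
time_s: 7.35
tool_pos: [0.6207, 0.1789, 0.0422]
tool_rot: [0.499, 0.501, 0.503, -0.497]
contact_force: [-8.9, 0.5, 23.2]
width: 0.0158
```

```bash
python3 -c "
from h import *
go(619,177,38,0);print(status.observe()['contact_force'])
save('side','side7')
go(619,177,38,0);print(status.observe()['contact_force'])
"
```

```text
pos [620.7 178.9  42.2] lin(tool) [ 4.2 -1.7  1.9] rot [ 0.27 -0.41 -0.01] j6 1.74 w 0.0158
[-8.89279411  0.48113461 23.1554339 ]
pos [620.6 178.9  42.4] lin(tool) [ 4.4 -1.6  1.9] rot [ 0.27 -0.41 -0.02] j6 1.74 w 0.0156
[-5.42189684 -0.36194793 13.38715991]
```

Request:
carry_out(
  rotation=[
    [0, 0, 0],
    [0, 0, 0],
    [0, 0, 0],
    [0, 0, 0],
    [0, 0, 0],
    [0, 0, 0],
    [0, 0, 0],
    [0, 0, 0],
    [0, 0, 0],
  ],
  linear=[
    [0, 0, 0],
    [0, 0, 0],
    [0, 0, 0],
    [0, 0, 0],
    [-10, 0, 0],
    [-25, 0, 0],
    [-30, 0, 0],
    [-25, 0, 0],
    [0, 0, 0],
  ],
  jaw=[0.8, 0.6, 0.3, 0.3, 0.3, 0.3, 0.3, 0.2, 0.2],
)

```text
time_s: 8.3
tool_pos: [0.6194, 0.1769, 0.1324]
tool_rot: [0.499, 0.499, 0.503, -0.499]
contact_force: [0.0, 0.0, 1.5]
width: 0.0684
```

```bash
python3 -c "
from h import *
go(459,-181,120,10.7)
save('side','side8')
seg('side8',zmin=.03,zmax=.09,box=(.56,.68,.1,.25))
"
```

```text
pos [619.4 176.9 132.4] lin(tool) [  11.5 -161.7  357.3] rot [-10.48  -0.3    0.25] j6 1.74 w 0.0684
side8 px [197. 288.] n 306 min [0.606 0.172 0.03 ] max [0.628 0.192 0.066] topmid [0.618 0.181 0.063] topsz [0.021 0.019 0.006]
```

Request:
carry_out(
  rotation=[
    [0, 0, 0],
    [0, 0, 0],
    [0, 0, 0],
    [0, 0, 0],
    [0, 0, 0],
    [0, 0, 0],
    [0, 0, 0],
    [0, 0, 0],
    [0, 0, 0],
    [0, 0, 0],
    [0, 0, 0],
  ],
  linear=[
    [0, -8, 20],
    [0, -15, 33],
    [0, -15, 33],
    [0, -15, 33],
    [0, -15, 33],
    [0, -15, 33],
    [0, -15, 33],
    [0, -15, 33],
    [0, -15, 33],
    [0, -8, 20],
    [0, 0, 0],
  ],
  jaw=[0, 0, 0, 0, 0, 0, 0, 0, 0, 0, 0],
)

```text
time_s: 9.45
tool_pos: [0.4709, -0.1362, 0.1131]
tool_rot: [0.492, 0.493, 0.511, -0.504]
contact_force: [0.0, -0.3, -0.1]
width: 0.0854
```

```bash
python3 -c "
from h import *
go(459,-181,70,10.7)
"
```

```text
pos [ 470.9 -136.2  113.1] lin(tool) [ 43.1 -10.9  45.1] rot [-10.28  -0.61   1.65] j6 1.15 w 0.0854
```

Request:
carry_out(
  rotation=[
    [0, -0.6, 1.6],
    [0, 0, 0],
    [-5, 0, 0],
    [-5, 0, 0],
    [0, 0, 0],
  ],
  linear=[
    [5, -4, 15],
    [5, -4, 20],
    [5, -3, 10],
    [5, 0, 0],
    [0, 0, 0],
  ],
  jaw=[0, 0, 0, 0, 0],
)

```text
time_s: 9.95
tool_pos: [0.4574, -0.1786, 0.0865]
tool_rot: [0.542, 0.45, 0.548, -0.451]
contact_force: [-0.7, -0.6, 0.6]
width: 0.0855
```

```bash
python3 -c "
from h import *
go(459,-181,18,10.7)
"
```

```text
pos [ 457.4 -178.6   86.5] lin(tool) [68.5  1.6  3.1] rot [ 0.1  -0.32  0.37] j6 0.87 w 0.0855
```

Request:
carry_out(
  rotation=[
    [0, 0, 0],
    [0, 0, 0],
    [0, 0, 0],
    [0, 0, 0],
    [0, 0, 0],
    [0, 0, 0],
    [0, 0, 0],
    [0, 0, 0],
  ],
  linear=[
    [12, 1.5, 3],
    [20, 0, 0],
    [20, 0, 0],
    [15, 0, 0],
    [6, 0, 0],
    [0, 0, 0],
    [0, 0, 0],
    [0, 0, 0],
  ],
  jaw=[0, 0, 0, 0, 0, 1, 1, 1],
)

```text
time_s: 10.75
tool_pos: [0.46, -0.177, 0.007]
tool_rot: [0.54, 0.451, 0.548, -0.452]
contact_force: [-1.3, -1.4, 1.0]
width: 0.0441
```

```bash
python3 -c "
from h import *
go(459,-181,12,10.7)
save('wrist','wrist9')
go(459,-181,12,10.7)
"
```

```text
pos [ 460. -177.    7.] lin(tool) [-5.  -1.8  3.7] rot [-0.11 -0.47  0.46] j6 0.88 w 0.0441
pos [ 460.7 -177.3    7.6] lin(tool) [-4.4 -2.3  3.3] rot [-0.11 -0.43  0.38] j6 0.88 w 0.0424
```

View pics/wrist9.png

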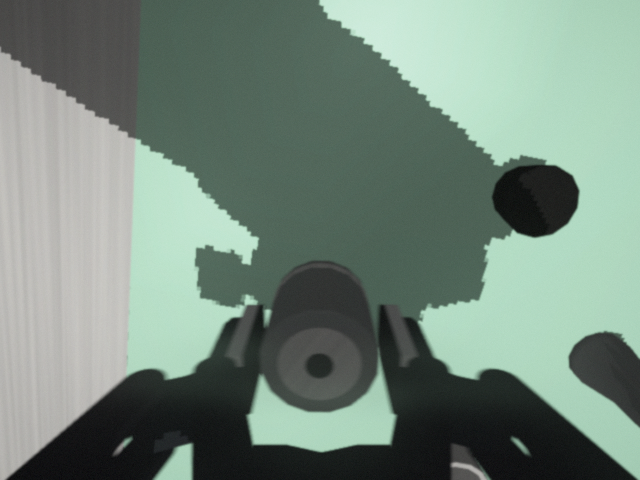

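Request:
carry_out(
  rotation=[
    [0, 0, 0],
    [0, 0, 0],
    [0, 0, 0],
    [0, 0, 0],
    [0, 0, 0],
    [0, 0, 0],
    [0, 0, 0],
    [0, 0, 0],
  ],
  linear=[
    [0, 0, 0],
    [-5, 0, 0],
    [-15, 0, 0],
    [-25, 0, 0],
    [-25, 0, 0],
    [-20, 0, 0],
    [-15, 0, 0],
    [0, 0, 0],
  ],
  jaw=[1, 1, 1, 1, 1, 1, 1, 1],
  squeeze=50,
)

```text
time_s: 11.6
tool_pos: [0.4622, -0.1785, 0.1199]
tool_rot: [0.541, 0.452, 0.546, -0.452]
contact_force: [-0.1, 0.5, -0.8]
width: 0.0425
```

```bash
python3 -c "
from h import *
go(489,263,100,10.7)
save('wrist','wrist10')
"
```

```text
pos [ 462.2 -178.5  119.9] lin(tool) [  21.9  107.1 -429. ] rot [-0.18 -0.31  0.2 ] j6 0.88 w 0.0425
```

View pics/wrist10.png

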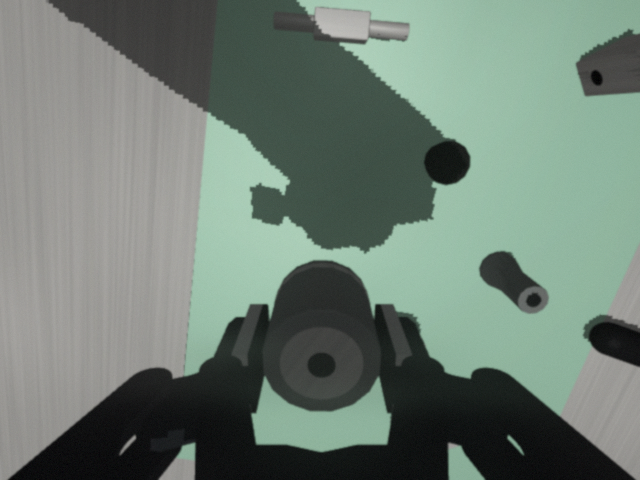

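Request:
carry_out(
  rotation=[
    [0, 0, 0],
    [0, 0, 0],
    [0, 0, 0],
    [0, 0, 0],
    [0, 0, 0],
    [0, 0, 0],
    [0, 0, 0],
    [0, 0, 0],
    [0, 0, 0],
    [0, 0, 0],
    [0, 0, 0],
    [0, 0, 0],
    [0, 0, 0],
    [0, 0, 0],
  ],
  linear=[
    [0, 4, -15],
    [-1, 7, -28],
    [-1, 7, -28],
    [-1, 7, -28],
    [-1, 7, -28],
    [-1, 7, -28],
    [-1, 7, -28],
    [-1, 7, -28],
    [-1, 7, -28],
    [-1, 7, -28],
    [-1, 7, -28],
    [-1, 7, -28],
    [-1, 5, -15],
    [0, 0, 0],
  ],
  jaw=[1, 1, 1, 1, 1, 1, 1, 1, 1, 1, 1, 1, 1, 1],
)

```text
time_s: 13.05
tool_pos: [0.4689, 0.1943, 0.114]
tool_rot: [0.53, 0.446, 0.558, -0.457]
contact_force: [0.1, 0.3, -1.3]
width: 0.0425
```

```bash
python3 -c "
from h import *
go(489,266,90,10.7)
"
```

```text
pos [468.9 194.3 114. ] lin(tool) [ 24.2  33.8 -66.3] rot [-0.09 -1.17  2.06] j6 1.63 w 0.0425
```

Request:
carry_out(
  rotation=[
    [0, -0.6, 1],
    [0, -0.6, 1],
    [0, 0, 0],
    [0, 0, 0],
    [0, 0, 0],
  ],
  linear=[
    [3, 9, -18],
    [5, 12, -22],
    [5, 10, -20],
    [5, 3, -6],
    [0, 0, 0],
  ],
  jaw=[1, 1, 1, 1, 1],
)

```text
time_s: 13.55
tool_pos: [0.4846, 0.2655, 0.0893]
tool_rot: [0.543, 0.447, 0.545, -0.456]
contact_force: [-1.0, 0.3, -0.7]
width: 0.0421
```

```bash
python3 -c "
from h import *
save('side','side11')
go(489,266,15,10.7)
for n in ('side11',):
    W=cloud(load(n)); 
    m=(abs(W[...,0]-.489)<.06)&(abs(W[...,1]-.263)<.06)&(W[...,2]>.06)&(W[...,2]<.15)
    p=W[m]
    for z in np.arange(.07,.15,.01):
        q=p[abs(p[:,2]-z)<.005]; print(z.round(2),len(q),q.min(0).round(3) if len(q) else '',q.max(0).round(3) if len(q) else '')
"
```

```text
pos [484.6 265.1  89.6] lin(tool) [74.5  5.3 -0.5] rot [-0.13  0.3   0.65] j6 1.77 w 0.0421
0.07 0  
0.08 40 [0.465 0.248 0.082] [0.49  0.283 0.085]
0.09 193 [0.464 0.24  0.085] [0.493 0.284 0.095]
0.1 177 [0.465 0.245 0.095] [0.496 0.283 0.105]
0.11 112 [0.457 0.26  0.105] [0.505 0.284 0.115]
0.12 196 [0.45  0.253 0.115] [0.512 0.284 0.125]
0.13 565 [0.45  0.243 0.125] [0.512 0.284 0.135]
0.14 186 [0.45  0.252 0.135] [0.513 0.282 0.145]
```

View pics/side11.png

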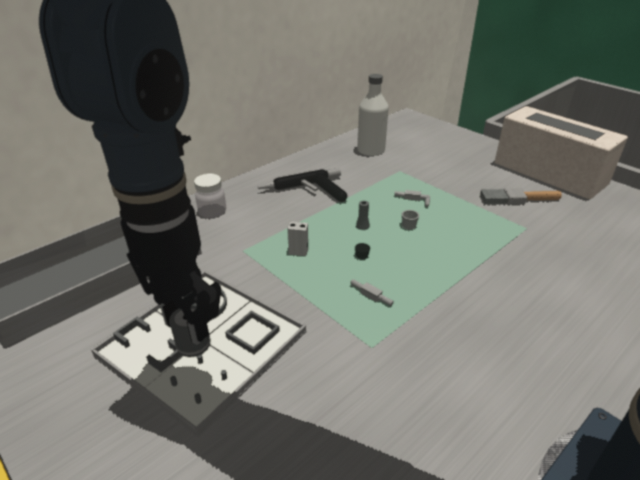

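Request:
carry_out(
  rotation=[
    [0, 0.3, 0.6],
    [0, 0, 0],
    [0, 0, 0],
    [0, 0, 0],
    [0, 0, 0],
  ],
  linear=[
    [8, 2, -1],
    [15, 0, 0],
    [20, 0, 0],
    [15, 0, 0],
    [0, 0, 0],
  ],
  jaw=[1, 1, 1, 1, 1],
)

```text
time_s: 14.1
tool_pos: [0.4866, 0.2612, 0.0295]
tool_rot: [0.543, 0.454, 0.542, -0.453]
contact_force: [-0.5, -0.2, -1.1]
width: 0.0422
```

```bash
python3 -c "
from h import *
go(487,266,15,10.7)
"
```

```text
pos [486.6 261.2  29.5] lin(tool) [14.5  1.3 -4.7] rot [-0.48  0.06 -0.08] j6 1.76 w 0.0422
```

Request:
carry_out(
  rotation=[
    [0, 0, 0],
    [0, 0, 0],
    [0, 0, 0],
  ],
  linear=[
    [1, 1, -5],
    [6, 0, 0],
    [5, 0, 0],
  ],
  jaw=[1, 1, 1],
)

```text
time_s: 14.4
tool_pos: [0.4882, 0.2657, 0.0191]
tool_rot: [0.543, 0.455, 0.541, -0.453]
contact_force: [-1.1, 0.7, -1.1]
width: 0.0421
```

```bash
python3 -c "
from h import *
go(487,266,15,10.7);print(status.observe()['contact_force'])
save('side','side12')
go(487,266,15,10.7);print(status.observe()['contact_force'])
W=cloud(load('side12'));p=W[(abs(W[...,0]-.489)<.06)&(abs(W[...,1]-.263)<.06)&(W[...,2]<.06)]
for z in np.arange(.005,.06,.005):
        q=p[abs(p[:,2]-z)<.0025]; print(z.round(3),len(q),q.min(0).round(3) if len(q) else '',q.max(0).round(3) if len(q) else '')
cv2.imwrite('pics/c12.png',cv2.resize(cv2.imread('pics/side12.png')[260:440,80:320],(800,600)))
"
```

```text
pos [488.2 265.7  19.1] lin(tool) [ 4.1 -1.1 -0.5] rot [-0.61  0.03 -0.28] j6 1.77 w 0.0421
[-1.07311739  0.6876584  -1.12314231]
pos [487.7 265.6  18.3] lin(tool) [ 3.3 -0.7 -0.5] rot [-0.61  0.03 -0.22] j6 1.77 w 0.0425
[-0.46683779  0.69619306 -1.47031244]
0.005 1138 [0.429 0.203 0.003] [0.548 0.323 0.007]
0.01 2473 [0.429 0.203 0.008] [0.549 0.323 0.012]
0.015 516 [0.429 0.203 0.013] [0.549 0.323 0.017]
0.02 249 [0.431 0.204 0.018] [0.549 0.322 0.022]
0.025 124 [0.457 0.236 0.023] [0.547 0.296 0.027]
0.03 65 [0.468 0.251 0.028] [0.491 0.284 0.032]
0.035 43 [0.468 0.255 0.033] [0.497 0.284 0.037]
0.04 42 [0.461 0.268 0.038] [0.498 0.284 0.042]
0.045 54 [0.46  0.267 0.043] [0.515 0.284 0.047]
0.05 85 [0.455 0.254 0.048] [0.514 0.284 0.052]
0.055 93 [0.454 0.254 0.053] [0.515 0.284 0.057]
```

View pics/c12.png

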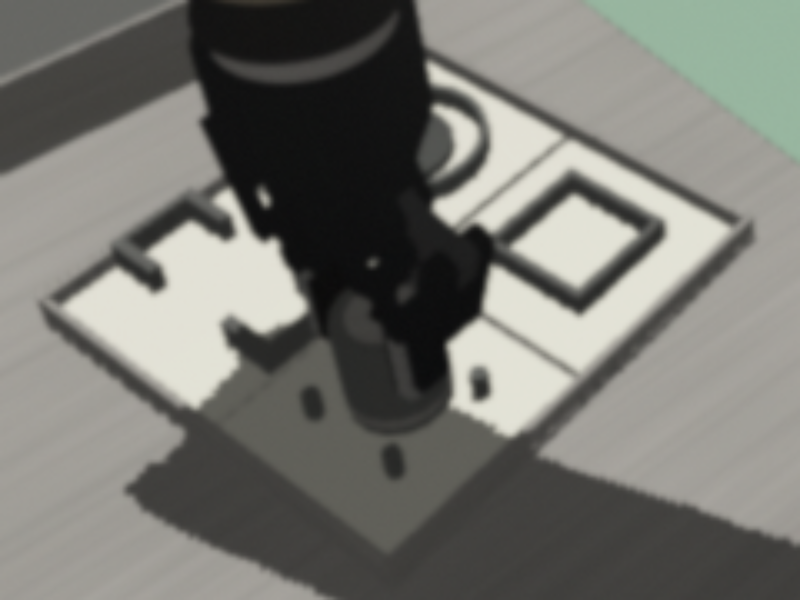

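Request:
carry_out(
  rotation=[
    [0, 0, 0],
    [0, 0, 0],
  ],
  linear=[
    [4, -1, 0],
    [3, 0, 0],
  ],
  jaw=[1, 1],
)

```text
time_s: 14.65
tool_pos: [0.488, 0.2656, 0.0154]
tool_rot: [0.544, 0.456, 0.54, -0.452]
contact_force: [-7.4, -2.9, 20.1]
width: 0.0426
```

Request:
carry_out(
  rotation=[
    [0, 0, 0],
    [0, 0, 0],
    [0, 0, 0],
    [0, 0, 0],
    [0, 0, 0],
    [0, 0, 0],
    [0, 0, 0],
    [0, 0, 0],
  ],
  linear=[
    [0, 0, 0],
    [0, 0, 0],
    [0, 0, 0],
    [-10, 0, 0],
    [-25, 0, 0],
    [-30, 0, 0],
    [-30, 0, 0],
    [0, 0, 0],
  ],
  jaw=[0.4, 0.3, 0.3, 0.3, 0.3, 0.3, 0.3, 0.3],
)

```text
time_s: 15.45
tool_pos: [0.4872, 0.2658, 0.1156]
tool_rot: [0.544, 0.456, 0.54, -0.452]
contact_force: [0.8, 0.0, 0.9]
width: 0.0595
```

```bash
python3 -c "
from h import *
go(450,-45,100,96.7)
save('side','side13')
seg('side13',zmin=.03,zmax=.075,box=(.44,.54,.2,.31))
"
```

```text
pos [487.2 265.8 115.6] lin(tool) [ 15.1 -91.4 299.4] rot [-86.57   0.37  -0.33] j6 1.77 w 0.0595
side13 px [196. 363.] n 1110 min [0.467 0.241 0.03 ] max [0.512 0.284 0.061] topmid [0.49  0.262 0.058] topsz [0.045 0.043 0.007]
```

Request:
carry_out(
  rotation=[
    [0, 0, 0],
    [0, 0, 0],
    [0, 0, 0],
    [0, 0, 0],
    [0, 0, 0],
    [0, 0, 0],
    [0, 0, 0],
    [0, 0, 0],
    [0, 0, 0],
    [0, 0, 0],
    [-8, 0, 0],
    [-8, 0, 0],
    [-8, 0, 0],
    [-8, 0, 0],
    [-8, 0, 0],
    [-8, 0, 0],
    [-8, 0, 0],
    [-8, 0, 0],
    [-8, 0, 0],
    [-8, 0, 0],
  ],
  linear=[
    [0, -5, 15],
    [-1, -9, 30],
    [-1, -9, 30],
    [-1, -9, 30],
    [-1, -9, 30],
    [-1, -9, 30],
    [-1, -9, 30],
    [-1, -9, 30],
    [-1, -9, 30],
    [0, -5, 15],
    [0, 0, 0],
    [0, 0, 0],
    [0, 0, 0],
    [0, 0, 0],
    [0, 0, 0],
    [0, 0, 0],
    [0, 0, 0],
    [0, 0, 0],
    [0, 0, 0],
    [0, 0, 0],
  ],
  jaw=[0.4, 0.4, 0.4, 0.4, 0.4, 0.4, 0.4, 0.4, 0.4, 0.4, 0.4, 0.4, 0.4, 0.4, 0.4, 0.4, 0.4, 0.4, 0.4, 0.4],
)

```text
time_s: 17.5
tool_pos: [0.4198, -0.0383, 0.0899]
tool_rot: [0.688, -0.018, 0.726, 0.017]
contact_force: [0.1, -0.7, 0.0]
width: 0.0512
```

```bash
python3 -c "
from h import *
go(450.5,-45,60,96.7)
"
```

```text
pos [419.8 -38.3  89.9] lin(tool) [28.2 -8.2 31.9] rot [-3.85 -3.09 -0.06] j6 -0.29 w 0.0512
```

Request:
carry_out(
  rotation=[
    [-1.8, -1.5, 0],
    [-1.8, -1.5, 0],
    [0, 0, 0],
    [0, 0, 0],
  ],
  linear=[
    [8, -4, 16],
    [10, -4, 16],
    [8, 0, 0],
    [0, 0, 0],
  ],
  jaw=[0.4, 0.4, 0.4, 0.4],
)

```text
time_s: 17.9
tool_pos: [0.445, -0.0455, 0.0557]
tool_rot: [0.702, -0.039, 0.71, 0.042]
contact_force: [-0.4, 0.0, 0.4]
width: 0.0511
```

```bash
python3 -c "
from h import *
go(450.5,-45,4,96.7)
save('wrist','wrist14')
"
```

```text
pos [445.  -45.5  55.7] lin(tool) [51.7 -0.3  6.2] rot [-0.13 -0.68 -0.21] j6 -0.37 w 0.0511
```

View pics/wrist14.png

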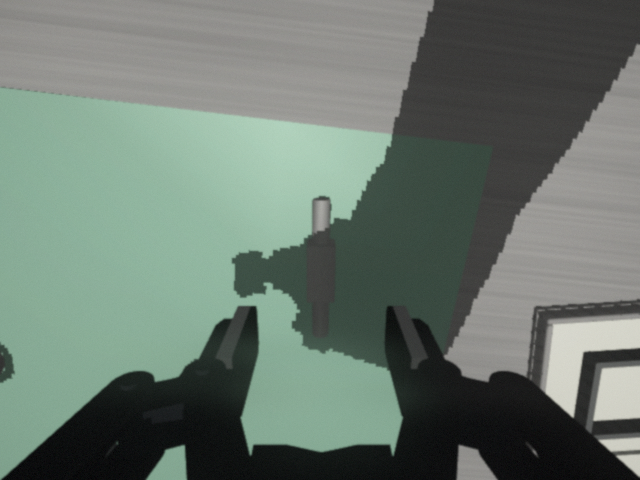

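Request:
carry_out(
  rotation=[
    [0, -0.6, 0],
    [0, 0, 0],
    [0, 0, 0],
    [0, 0, 0],
  ],
  linear=[
    [10, 0, 5],
    [16, 0, 0],
    [12, 0, 0],
    [0, 0, 0],
  ],
  jaw=[0.4, 0.4, 0.4, 0.4],
)

```text
time_s: 18.35
tool_pos: [0.4498, -0.0448, 0.0163]
tool_rot: [0.706, -0.039, 0.706, 0.041]
contact_force: [-0.5, -0.0, -0.3]
width: 0.051
```

```bash
python3 -c "
from h import *
go(450.5,-45,4,96.7)
"
```

```text
pos [449.8 -44.8  16.3] lin(tool) [12.3 -0.3  0.7] rot [-0.19  0.01 -0.18] j6 -0.36 w 0.051
```

Request:
carry_out(
  rotation=[
    [0, 0, 0],
    [0, 0, 0],
    [0, 0, 0],
    [0, 0, 0],
    [0, 0, 0],
  ],
  linear=[
    [7, 0, 0],
    [4, 0, 0],
    [0, 0, 0],
    [0, 0, 0],
    [0, 0, 0],
  ],
  jaw=[0.4, 0.4, 1, 1, 1],
)

```text
time_s: 18.85
tool_pos: [0.4507, -0.0448, 0.0055]
tool_rot: [0.707, -0.039, 0.705, 0.041]
contact_force: [-0.4, -0.6, 0.4]
width: 0.0076
```

```bash
python3 -c "
from h import *
save('wrist','wrist15')
go(450.5,-45,4,96.7);print(status.observe()['contact_force'])
"
```

```text
pos [450.8 -44.9   5.6] lin(tool) [ 1.6 -0.1 -0.3] rot [-0.18  0.13 -0.13] j6 -0.36 w 0.0012
[ 0.02774927 -0.21312144 -0.24626593]
```

View pics/wrist15.png

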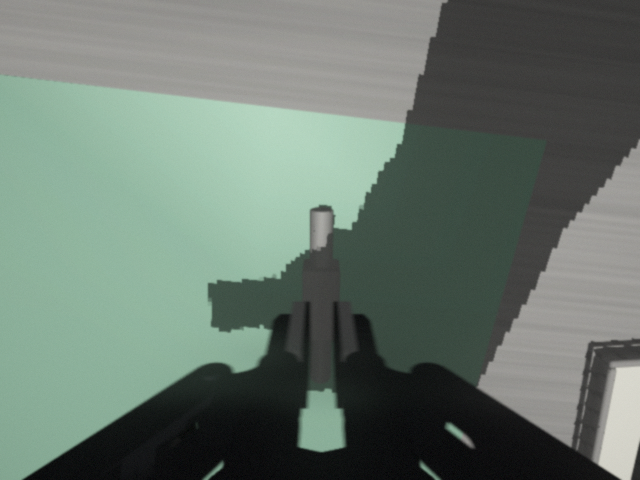

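Request:
carry_out(
  rotation=[
    [0, 0, 0],
    [0, 0, 0],
    [0, 0, 0],
    [0, 0, 0],
    [0, 0, 0],
    [0, 0, 0],
  ],
  linear=[
    [0, 0, 0],
    [-5, 0, 0],
    [-15, 0, 0],
    [-20, 0, 0],
    [-10, 0, 0],
    [0, 0, 0],
  ],
  jaw=[1, 1, 1, 1, 1, 1],
)

```text
time_s: 19.5
tool_pos: [0.4511, -0.0451, 0.0589]
tool_rot: [0.707, -0.039, 0.705, 0.041]
contact_force: [-0.0, -0.3, 0.4]
width: 0.0004
```

```bash
python3 -c "
from h import *
save('wrist','wrist16');save('side','side16')
go(450.5,-45,4,96.7);print(status.observe()['contact_force'])
s=cv2.imread('pics/side16.png');w=cv2.imread('pics/wrist16.png')
cv2.imwrite('pics/c16.png',np.hstack([cv2.resize(s[200:350,300:450],(400,400)),cv2.resize(w,(400,400))]))
"
```

```text
pos [450.1 -44.9  57.3] lin(tool) [53.3 -0.3  0.3] rot [-0.18  0.06 -0.16] j6 -0.36 w -0.0001
[-0.26699971  0.22779738 -0.36369502]
```

View pics/c16.png

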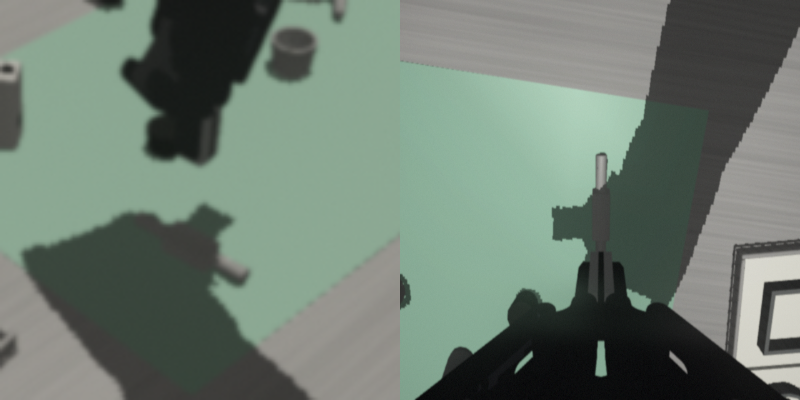

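```bash
cat > m.py <<'E'
from h import *
import sys
W=cloud(load(sys.argv[1]))
def rect(p): 
    r=cv2.minAreaRect((p[:,:2]*1000).astype(np.float32)); return np.round(r[0],1),np.round(r[1],1),round(r[2],1)
z=W[...,2]
m=(abs(W[...,0]-.45)<.07)&(abs(W[...,1]+.045)<.05)&(z>.004)&(z<.03)
p=W[m];print(len(p),rect(p),p[:,2].max())
q=p[p[:,2]>.0125];print(rect(q))
E
python3 m.py wrist16; python3 m.py side16
```

```text
2697 (array([442.6, -44.3]), array([70.4, 15.7]), 6.4) 0.016197591728470694
(array([446.9, -43.8]), array([39. , 15.6]), 6.2)
387 (array([456.7, -47.9]), array([54.5, 86.6]), 59.5) 0.018801518023241592
(array([449.9, -43.8]), array([83.1, 18.7]), 1.0)
```

Request:
carry_out(
  rotation=[
    [0, 0, 0],
    [0, 0, 0],
    [0, 0, 0],
    [0, 0, 0],
    [0, 0, 0],
  ],
  linear=[
    [0, 0, 0],
    [5, 0, 0],
    [18, 0, 0],
    [18, 0, 0],
    [6, 0, 0],
  ],
  jaw=[0.5, 0.5, 0.5, 0.5, 0.5],
  squeeze=20,
)

```text
time_s: 20.1
tool_pos: [0.4483, -0.0443, 0.0056]
tool_rot: [0.705, -0.039, 0.707, 0.042]
contact_force: [0.4, -0.7, -0.8]
width: 0.0427
```

```bash
python3 -c "
from h import *
go(450,-44.5,1,96.7);print(status.observe()['contact_force'])
"
```

```text
pos [448.3 -44.3   5.6] lin(tool) [ 4.6 -0.4  1.6] rot [-0.19 -0.13 -0.23] j6 -0.36 w 0.0427
[ 0.38168352 -0.68679552 -0.84943084]
```

Request:
carry_out(
  rotation=[
    [0, 0, 0],
    [0, 0, 0],
    [0, 0, 0],
    [0, 0, 0],
  ],
  linear=[
    [4, 0, 1.5],
    [3, 0, 0],
    [0, 0, 0],
    [0, 0, 0],
  ],
  jaw=[0.5, 0.6, 0.7, 0.75],
)

```text
time_s: 20.5
tool_pos: [0.4483, -0.0437, -0.0035]
tool_rot: [0.704, -0.038, 0.708, 0.042]
contact_force: [0.0, 0.6, 0.6]
width: 0.0214
```

```bash
python3 -c "
from h import *
save('wrist','wrist17')
go(450,-44.5,1,96.7);print(status.observe()['contact_force'])
"
```

```text
pos [448.4 -43.7  -3.4] lin(tool) [-4.4 -1.   1.5] rot [-0.18 -0.33 -0.31] j6 -0.36 w 0.0213
[-0.02973301  0.79673423 -0.65190794]
```

View pics/wrist17.png

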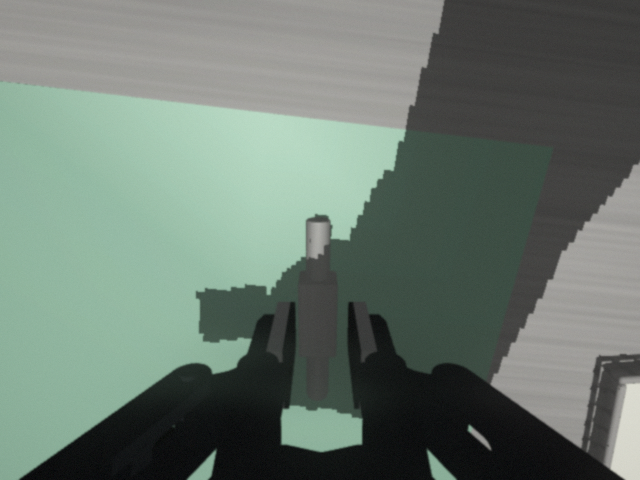

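Request:
carry_out(
  rotation=[
    [0, 0, 0],
    [0, 0, 0],
    [0, 0, 0],
    [0, 0, 0],
  ],
  linear=[
    [-1, -1, 1],
    [0, 0, 0],
    [0, 0, 0],
    [0, 0, 0],
  ],
  jaw=[0.8, 0.9, 1, 1],
)

```text
time_s: 20.95
tool_pos: [0.4514, -0.0451, -0.0004]
tool_rot: [0.705, -0.039, 0.707, 0.042]
contact_force: [-0.2, -0.2, -0.2]
width: 0.0001
```

```bash
python3 -c "
from h import *
save('wrist','wrist18')
go(450,-44.5,1,96.7);print(status.observe()['contact_force'])
"
```

```text
pos [ 4.514e+02 -4.510e+01 -4.000e-01] lin(tool) [-1.4  0.8 -1.3] rot [-0.19 -0.12 -0.23] j6 -0.36 w 0.0004
[-0.32284174  0.28599603  0.65218788]
```

View pics/wrist18.png

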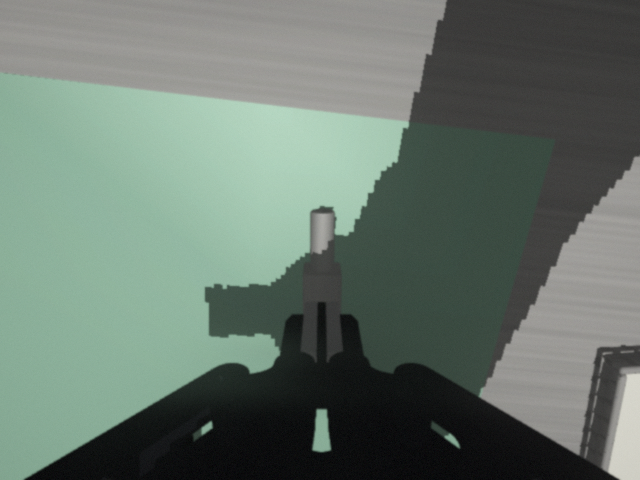

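```bash
python3 -c "
from h import *
save('side','side18')
f=load('wrist18');W=cloud(f)
for v in range(255,370,8): print(v,[tuple((W[v,u]*1000).round(0)) for u in (312,322,332)])
s=cv2.imread('pics/side18.png')
cv2.imwrite('pics/c18.png',cv2.resize(s[210:330,310:430],(600,600)))
W=cloud(load('side18'));m=(abs(W[...,0]-.45)<.015)&(abs(W[...,1]+.045)<.03)
for z in range(0,60,4):
  p=W[m&(abs(W[...,2]*1000-z)<2)]; print(z,len(p),p.min(0).round(3) if len(p) else '',p.max(0).round(3) if len(p) else '')
"
```

```text
255 [(np.float64(427.0), np.float64(-51.0), np.float64(9.0)), (np.float64(426.0), np.float64(-47.0), np.float64(11.0)), (np.float64(426.0), np.float64(-42.0), np.float64(9.0))]
263 [(np.float64(430.0), np.float64(-50.0), np.float64(10.0)), (np.float64(429.0), np.float64(-46.0), np.float64(12.0)), (np.float64(430.0), np.float64(-42.0), np.float64(8.0))]
271 [(np.float64(434.0), np.float64(-50.0), np.float64(10.0)), (np.float64(nan), np.float64(nan), np.float64(nan)), (np.float64(433.0), np.float64(-42.0), np.float64(10.0))]
279 [(np.float64(435.0), np.float64(-50.0), np.float64(16.0)), (np.float64(434.0), np.float64(-46.0), np.float64(16.0)), (np.float64(434.0), np.float64(-42.0), np.float64(15.0))]
287 [(np.float64(439.0), np.float64(-49.0), np.float64(15.0)), (np.float64(438.0), np.float64(-45.0), np.float64(14.0)), (np.float64(438.0), np.float64(-41.0), np.float64(15.0))]
295 [(np.float64(443.0), np.float64(-49.0), np.float64(14.0)), (np.float64(441.0), np.float64(-45.0), np.float64(16.0)), (np.float64(441.0), np.float64(-41.0), np.float64(15.0))]
303 [(np.float64(442.0), np.float6
[... 1652 characters left out ...]
002] [ 0.464 -0.017  0.006]
8 30 [ 0.436 -0.055  0.006] [ 0.465 -0.035  0.01 ]
12 24 [ 0.435 -0.052  0.01 ] [ 0.462 -0.035  0.014]
16 78 [ 0.435 -0.055  0.014] [ 0.464 -0.034  0.017]
20 6 [ 0.442 -0.045  0.018] [ 0.455 -0.036  0.022]
24 9 [ 0.442 -0.052  0.022] [ 0.445 -0.038  0.026]
28 28 [ 0.441 -0.054  0.026] [ 0.458 -0.031  0.03 ]
32 26 [ 0.441 -0.052  0.03 ] [ 0.455 -0.03   0.034]
36 31 [ 0.442 -0.052  0.034] [ 0.458 -0.029  0.038]
40 29 [ 0.441 -0.059  0.038] [ 0.46  -0.03   0.042]
44 32 [ 0.441 -0.05   0.042] [ 0.458 -0.031  0.046]
48 29 [ 0.441 -0.053  0.046] [ 0.458 -0.03   0.05 ]
52 18 [ 0.44  -0.051  0.05 ] [ 0.448 -0.031  0.054]
56 22 [ 0.441 -0.054  0.054] [ 0.446 -0.032  0.058]
```

View pics/c18.png

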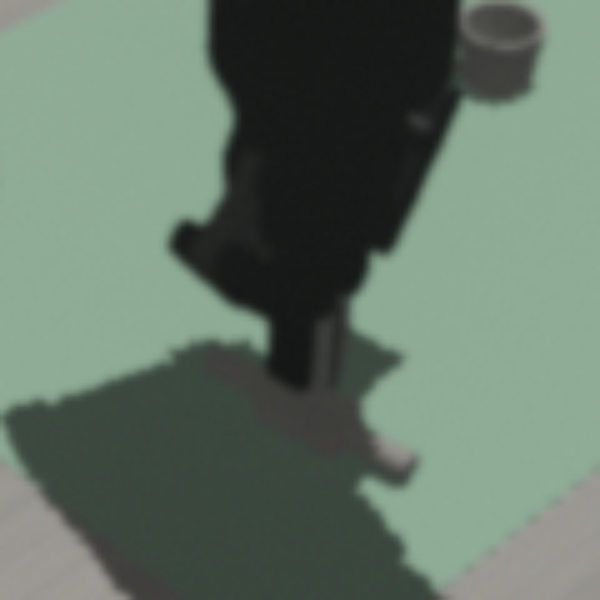

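Request:
carry_out(
  rotation=[
    [0, 0, 0],
    [0, 0, 0],
    [0, 0, 0],
    [0, 0, 0],
  ],
  linear=[
    [-3, 0, -1],
    [0, 0, 0],
    [0, 0, 0],
    [0, 0, 0],
  ],
  jaw=[0.6, 0.6, 0.6, 0.6],
)

```text
time_s: 21.45
tool_pos: [0.45, -0.0451, 0.0028]
tool_rot: [0.705, -0.039, 0.707, 0.042]
contact_force: [-0.9, 1.1, 0.6]
width: 0.0341
```

```bash
cat > tip.py <<'E'
from h import *
import sys
save('wrist',sys.argv[1]);f=load(sys.argv[1]);W=cloud(f);s=status.observe();t=s['tool_pos']
go(t[0]*1e3,t[1]*1e3,t[2]*1e3,96.7);print(s['contact_force'].round(1))
q=s['tool_rot'];R=Ro.from_quat([q[1],q[2],q[3],q[0]])
L=(W-t)@R.as_matrix()*1000  # tool frame
# fingers: |z|<13 , points with x between -60 and 10
m=(abs(L[...,2])<13)&(L[...,0]<25)&(L[...,0]>-55)
for b in range(-60,60,4):
    p=L[m&(abs(L[...,1]-b)<2)]
    if len(p): print(b,len(p),'x max',p[:,0].max().round(1),'x 90%',np.percentile(p[:,0],90).round(1))
E
python3 tip.py wrist19
```

```text
pos [450.  -45.2   2.7] lin(tool) [0. 0. 0.] rot [-0.18 -0.15 -0.24] j6 -0.36 w 0.0341
[ 0.2  0.7 -0.2]
-60 452 x max 4.8 x 90% 3.8
-56 436 x max 5.0 x 90% 3.9
-52 439 x max 4.7 x 90% 3.8
-48 435 x max 5.0 x 90% 3.9
-44 446 x max 4.9 x 90% 3.9
-40 434 x max 4.7 x 90% 3.9
-36 423 x max 4.8 x 90% 4.0
-32 390 x max 5.2 x 90% 4.0
-28 691 x max 5.0 x 90% 3.7
-24 567 x max 5.2 x 90% 3.8
-20 819 x max 5.2 x 90% 3.6
-16 1428 x max 5.8 x 90% 3.5
-12 448 x max 5.3 x 90% 4.0
-8 380 x max 5.0 x 90% 3.9
-4 500 x max -10.4 x 90% -11.3
0 521 x max -10.4 x 90% -11.3
4 510 x max -10.4 x 90% -11.3
8 407 x max -10.3 x 90% -11.2
12 426 x max 5.0 x 90% 4.1
16 441 x max 5.4 x 90% 4.2
20 1580 x max 5.0 x 90% 3.5
24 669 x max 5.2 x 90% 4.0
28 666 x max 5.5 x 90% 3.9
32 572 x max 5.4 x 90% 4.1
36 399 x max 5.0 x 90% 4.1
40 420 x max 5.0 x 90% 4.2
44 444 x max 5.4 x 90% 4.3
48 429 x max 5.3 x 90% 4.2
52 441 x max 5.1 x 90% 4.3
56 425 x max 5.4 x 90% 4.3
```

View pics/wrist19.png

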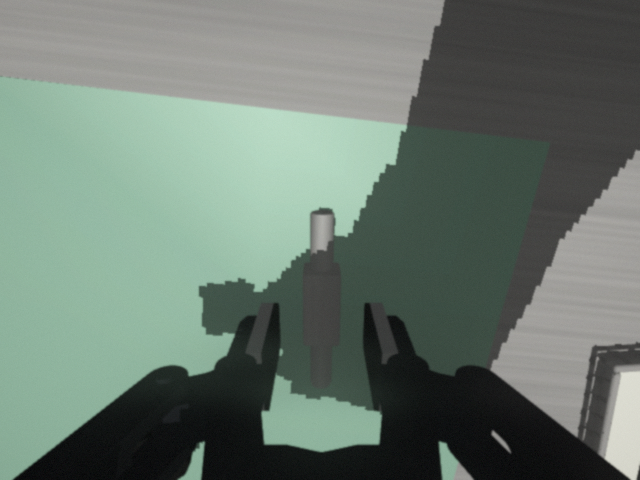

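```bash
cat >> tip.py <<'E'
z=t[2]*1000
m=(abs(L[...,2])<13)&(abs(L[...,1])<35)&(abs(L[...,1])>11)&(L[...,0]<z-5)&(L[...,0]>-50)
p=L[m]; print('finger tip x',np.percentile(p[:,0],[80,95,99,100]).round(1),'world z of tip',(z-np.percentile(p[:,0],99)).round(1))
h,e=np.histogram(p[:,0],bins=np.arange(-50,10,3));print(list(zip(e[:-1].astype(int),h)))
E
sed -i "s/^save('wrist',sys.argv\[1\]);f/f/" tip.py; python3 tip.py wrist19 | tail -2
```

```text
finger tip x [-30.5 -24.8 -21.1 -19.4] world z of tip 23.9
[(np.int64(-50), np.int64(513)), (np.int64(-47), np.int64(494)), (np.int64(-44), np.int64(428)), (np.int64(-41), np.int64(445)), (np.int64(-38), np.int64(400)), (np.int64(-35), np.int64(379)), (np.int64(-32), np.int64(345)), (np.int64(-29), np.int64(286)), (np.int64(-26), np.int64(185)), (np.int64(-23), np.int64(73)), (np.int64(-20), np.int64(3)), (np.int64(-17), np.int64(0)), (np.int64(-14), np.int64(0)), (np.int64(-11), np.int64(0)), (np.int64(-8), np.int64(0)), (np.int64(-5), np.int64(0)), (np.int64(-2), np.int64(0)), (np.int64(1), np.int64(0)), (np.int64(4), np.int64(0))]
```

Request:
carry_out(
  rotation=[
    [0, 0, 0],
    [0, 0, 0],
    [0, 0, 0],
  ],
  linear=[
    [7, 1, 0],
    [6, 0, 0],
    [0, 0, 0],
  ],
  jaw=[0.6, 0.6, 0.6],
)

```text
time_s: 21.8
tool_pos: [0.4497, -0.044, -0.0116]
tool_rot: [0.705, -0.039, 0.707, 0.042]
contact_force: [-0.2, 0.4, -0.1]
width: 0.0339
```

```bash
sed -i "s/^f=load/save('wrist',sys.argv[1]);f=load/" tip.py; python3 tip.py wrist20 | sed -n '1,2p;32,33p'
```

```text
pos [449.8 -44.  -11.3] lin(tool) [0. 0. 0.] rot [-0.18 -0.16 -0.24] j6 -0.36 w 0.0345
[-0.4  0.1  0.7]
56 501 x max -8.6 x 90% -10.1
finger tip x [-30.5 -24.7 -21.2 -19.6] world z of tip 9.9
```

Request:
carry_out(
  rotation=[
    [0, 0, 0],
    [0, 0, 0],
    [0, 0, 0],
    [0, 0, 0],
    [0, 0, 0],
  ],
  linear=[
    [5, 0, 0],
    [0, 0, 0],
    [0, 0, 0],
    [0, 0, 0],
    [0, 0, 0],
  ],
  jaw=[0.6, 0.75, 0.9, 1, 1],
  squeeze=30,
)

```text
time_s: 22.35
tool_pos: [0.4501, -0.044, -0.0166]
tool_rot: [0.705, -0.039, 0.707, 0.042]
contact_force: [-0.3, -0.3, -1.4]
width: 0.0152
```

```bash
python3 tip.py wrist21 | sed -n '1,2p;32,33p'
```

```text
pos [450.1 -44.1 -16.6] lin(tool) [0. 0. 0.] rot [-0.19 -0.13 -0.23] j6 -0.36 w 0.0151
[-0.1 -0.5 -0.4]
56 523 x max -14.0 x 90% -15.1
finger tip x [-31.2 -26.3 -24.1 -22.7] world z of tip 7.5
```

View pics/wrist21.png

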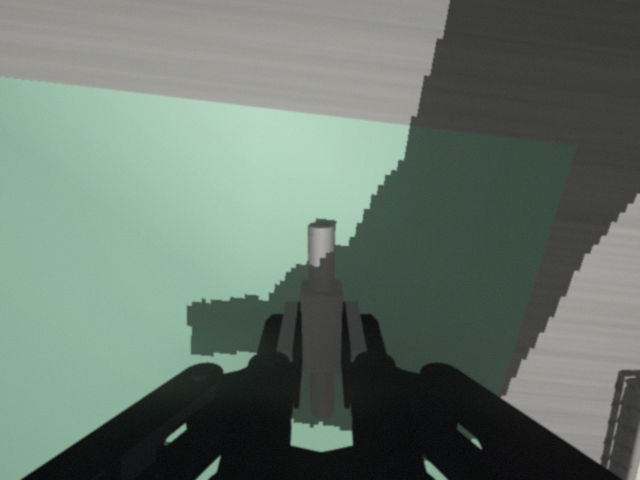

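Request:
carry_out(
  rotation=[
    [0, 0, 0],
    [0, 0, 0],
    [0, 0, 0],
    [0, 0, 0],
    [0, 0, 0],
    [0, 0, 0],
    [0, 0, 0],
  ],
  linear=[
    [-5, 0, 0],
    [-15, 0, 0],
    [-25, 0, 0],
    [-25, 0, 0],
    [-25, 0, 0],
    [-10, 0, 0],
    [0, 0, 0],
  ],
  jaw=[1, 1, 1, 1, 1, 1, 1],
)

```text
time_s: 23.1
tool_pos: [0.4481, -0.0439, 0.0913]
tool_rot: [0.703, -0.038, 0.708, 0.042]
contact_force: [1.0, 0.5, -1.6]
width: 0.015
```

```bash
python3 -c "
from h import *
go(595,283,90,100.7)
save('wrist','wrist22')"
```

```text
pos [448.1 -43.9  91.3] lin(tool) [  1.9 308.1 183. ] rot [-4.19 -0.38 -0.35] j6 -0.36 w 0.015
```

View pics/wrist22.png

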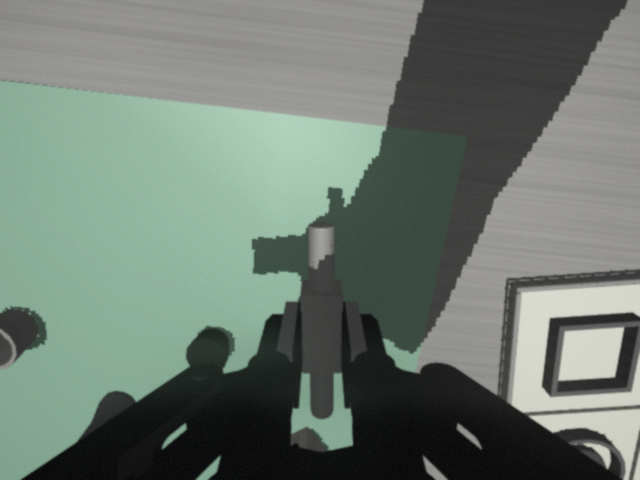

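Request:
carry_out(
  rotation=[
    [-2, 0, 0],
    [-2, 0, 0],
    [0, 0, 0],
    [0, 0, 0],
    [0, 0, 0],
    [0, 0, 0],
    [0, 0, 0],
    [0, 0, 0],
    [0, 0, 0],
    [0, 0, 0],
    [0, 0, 0],
    [0, 0, 0],
  ],
  linear=[
    [0, 15, 8],
    [-1, 25, 15],
    [-1, 28, 17],
    [-1, 28, 17],
    [-1, 28, 17],
    [-1, 28, 17],
    [-1, 28, 17],
    [-1, 28, 17],
    [-1, 28, 17],
    [-1, 20, 12],
    [0, 10, 6],
    [0, 0, 0],
  ],
  jaw=[1, 1, 1, 1, 1, 1, 1, 1, 1, 1, 1, 1],
)

```text
time_s: 24.35
tool_pos: [0.5496, 0.2549, 0.0739]
tool_rot: [0.689, -0.063, 0.719, 0.065]
contact_force: [1.1, -0.1, -0.3]
width: 0.0149
```

```bash
python3 -c "
from h import *
go(595,283,60,100.7)"
```

```text
pos [549.6 254.9  73.9] lin(tool) [11.9 19.3 50.3] rot [-0.25 -2.43 -0.38] j6 0.13 w 0.0149
```

Request:
carry_out(
  rotation=[
    [0, -1.2, -0.2],
    [0, -1.2, -0.2],
    [0, 0, 0],
    [0, 0, 0],
    [0, 0, 0],
  ],
  linear=[
    [2, 6, 14],
    [2, 6, 16],
    [0, 5, 14],
    [0, 2, 6],
    [0, 0, 0],
  ],
  jaw=[1, 1, 1, 1, 1],
)

```text
time_s: 24.85
tool_pos: [0.5975, 0.2801, 0.0658]
tool_rot: [0.705, -0.064, 0.704, 0.062]
contact_force: [0.5, 0.0, -0.9]
width: 0.0148
```

```bash
python3 -c "
from h import *
save('scene','scene23');save('side','side23');save('wrist','wrist23')
go(595,283,-8,100.7)
s=cv2.imread('pics/side23.png');w=cv2.imread('pics/scene23.png')
cv2.imwrite('pics/c23.png',np.hstack([cv2.resize(s[190:430,80:320],(400,400)),cv2.resize(w[190:390,350:550],(400,400))]))
for n in ('side23','scene23','wrist23'):
    W=cloud(load(n)); m=(abs(W[...,0]-.595)<.06)&(abs(W[...,1]-.283)<.04)
    for z in range(55,125,5):
        p=W[m&(abs(W[...,2]*1000-z)<2.5)]
        if len(p): print(n,z,len(p),p.min(0).round(3),p.max(0).round(3))
"
```

```text
pos [596.5 279.8  66. ] lin(tool) [74.   3.6 -0.9] rot [-0.5  -0.04  0.21] j6 0.16 w 0.0154
side23 80 1 [0.589 0.286 0.082] [0.589 0.286 0.082]
side23 85 24 [0.556 0.27  0.083] [0.594 0.293 0.087]
side23 90 80 [0.556 0.265 0.088] [0.593 0.294 0.092]
side23 95 178 [0.555 0.259 0.093] [0.616 0.3   0.097]
side23 100 191 [0.58  0.259 0.098] [0.612 0.302 0.102]
side23 105 85 [0.584 0.258 0.103] [0.61  0.303 0.107]
side23 110 89 [0.584 0.259 0.108] [0.61  0.302 0.112]
side23 115 91 [0.584 0.259 0.113] [0.608 0.302 0.117]
side23 120 81 [0.584 0.259 0.118] [0.61  0.301 0.122]
scene23 80 1 [0.613 0.277 0.082] [0.613 0.277 0.082]
scene23 85 14 [0.604 0.266 0.085] [0.638 0.29  0.087]
scene23 90 57 [0.605 0.265 0.088] [0.64  0.295 0.092]
scene23 95 158 [0.579 0.261 0.093] [0.64  0.3   0.097]
scene23 100 189 [0.579 0.257 0.098] [0.64  0.301 0.102]
scene23 105 70 [0.585 0.257 0.103] [0.612 0.301 0.107]
scene23 110 76 [0.587 0.257 0.108] [0.613 0.301 0.112]
scene23 115 81 [0.585 0.257 0.113] [0.612 0.301 0.117]
scene23 120 62 [0.584 0.259 0.118] [0.611 0.3   0.122]
wrist23 80 2 [0.579 0.273 0.082] [0.581 0.286 0.082]
wrist23 85 93 [0.554 0.266 0.083] [0.59  0.286 0.087]
wrist23 90 1009 [0.554 0.261 0.088] [0.638 0.299 0.092]
wrist23 95 4578 [0.554 0.259 0.093] [0.638 0.301 0.097]
wrist23 100 1740 [0.579 0.259 0.098] [0.613 0.301 0.102]
wrist23 105 610 [0.583 0.259 0.103] [0.609 0.301 0.107]
wrist23 110 672 [0.583 0.259 0.108] [0.606 0.301 0.112]
wrist23 115 717 [0.583 0.259 0.113] [0.609 0.301 0.117]
wrist23 120 858 [0.583 0.26  0.118] [0.61  0.301 0.122]
```

View pics/c23.png

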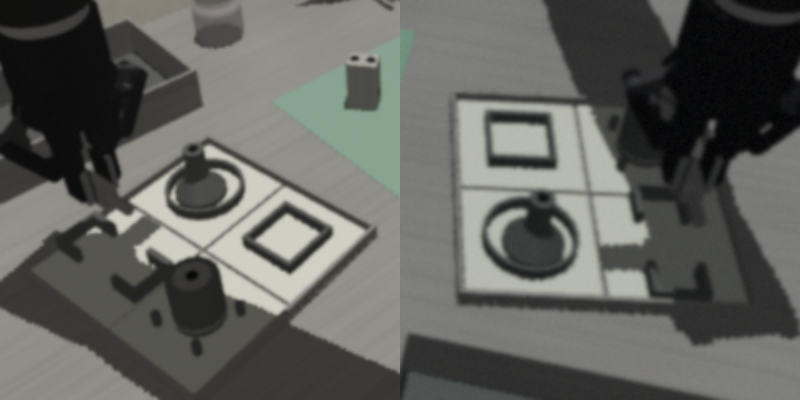

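View pics/wrist23.png

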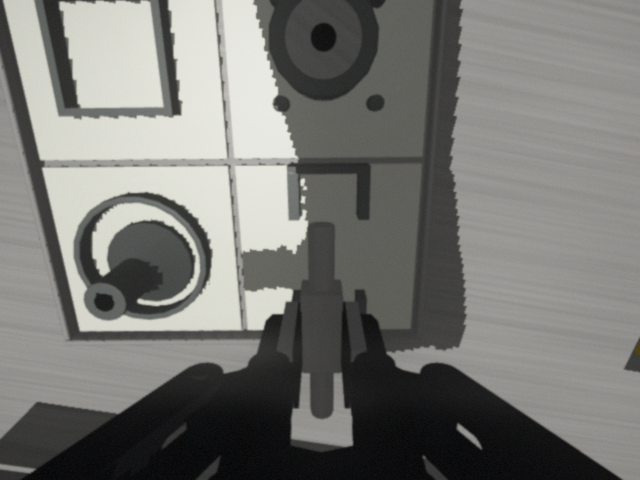

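Request:
carry_out(
  rotation=[
    [-0.5, 0, 0],
    [0, 0, 0],
    [0, 0, 0],
    [0, 0, 0],
    [0, 0, 0],
  ],
  linear=[
    [5, 3.5, -1],
    [15, 0, 0],
    [18, 0, 0],
    [12, 0, 0],
    [0, 0, 0],
  ],
  jaw=[1, 1, 1, 1, 1],
)

```text
time_s: 25.5
tool_pos: [0.5931, 0.2824, 0.0123]
tool_rot: [0.704, -0.068, 0.704, 0.065]
contact_force: [-1.0, -0.5, -0.5]
width: 0.015
```

```bash
python3 -c "
from h import *
go(595,283.3,-8,100.7)"
```

```text
pos [593.1 282.4  12.3] lin(tool) [20.3  0.6  2. ] rot [ 0.04 -0.09  0.23] j6 0.16 w 0.015
```

Request:
carry_out(
  rotation=[
    [0, 0, 0],
    [0, 0, 0],
    [0, 0, 0],
  ],
  linear=[
    [5, 0.5, 2],
    [6, 0, 0],
    [3, 0, 0],
  ],
  jaw=[1, 1, 1],
)

```text
time_s: 25.8
tool_pos: [0.5952, 0.2833, -0.0024]
tool_rot: [0.704, -0.068, 0.704, 0.065]
contact_force: [-0.2, -0.3, -0.6]
width: 0.015
```

```bash
python3 -c "
from h import *
go(595,283.3,-8,100.7);print(status.observe()['contact_force'])"
```

```text
pos [595.2 283.3  -2.4] lin(tool) [ 5.6  0.1 -0.2] rot [ 0.04 -0.06  0.23] j6 0.16 w 0.015
[-0.19147398 -0.26018544 -0.5505876 ]
```

Request:
carry_out(
  rotation=[
    [0, 0, 0],
    [0, 0, 0],
  ],
  linear=[
    [4, 0, 0],
    [3, 0, 0],
  ],
  jaw=[1, 1],
)

```text
time_s: 26.0
tool_pos: [0.5959, 0.2835, -0.0086]
tool_rot: [0.704, -0.068, 0.704, 0.065]
contact_force: [-4.0, -1.4, 9.5]
width: 0.0155
```

Request:
carry_out(
  rotation=[
    [0, 0, 0],
    [0, 0, 0],
    [0, 0, 0],
    [0, 0, 0],
    [0, 0, 0],
    [0, 0, 0],
    [0, 0, 0],
    [0, 0, 0],
    [0, 0, 0],
    [0, 0, 0],
  ],
  linear=[
    [0, 0, 0],
    [0, 0, 0],
    [0, 0, 0],
    [-10, 0, 0],
    [-25, 0, 0],
    [-30, 0, 0],
    [-30, 0, 0],
    [-15, 0, 0],
    [0, 0, 0],
    [0, 0, 0],
  ],
  jaw=[0.8, 0.6, 0.6, 0.6, 0.5, 0.5, 0.5, 0.5, 0.5, 0.5],
)

```text
time_s: 27.0
tool_pos: [0.597, 0.2843, 0.1105]
tool_rot: [0.706, -0.067, 0.702, 0.065]
contact_force: [-0.1, 0.7, -1.0]
width: 0.0426
```

```bash
python3 -c "
from h import *
save('wrist','wrist24');save('side','side24')
go(626,-35,90,129)
W=cloud(load('wrist24'))
def rect(p): 
    r=cv2.minAreaRect((p[:,:2]*1000).astype(np.float32)); return np.round(r[0],1),np.round(r[1],1),round(r[2],1)
c,s=np.cos(np.radians(10.7)),np.sin(np.radians(10.7))
d=W[...,:2]-np.array([.595,.2833]); a=d@[c,s]; b=d@[-s,c]
m=(abs(a)<.044)&(abs(b)<.013)&(W[...,2]>.012)&(W[...,2]<.05); p=W[m]; print(len(p),rect(p),p[:,2].max())
print(rect(p[p[:,2]>.0205]))
"
```

```text
pos [596.5 284.1 109.5] lin(tool) [  20.4 -319.   -30.6] rot [-28.26   0.19   0.24] j6 0.16 w 0.0429
2220 (array([595.4, 285. ]), array([83.9, 16. ]), 11.4) 0.024490448414977575
(array([594.9, 284.8]), array([82.1, 16. ]), 11.4)
```

View pics/wrist24.png

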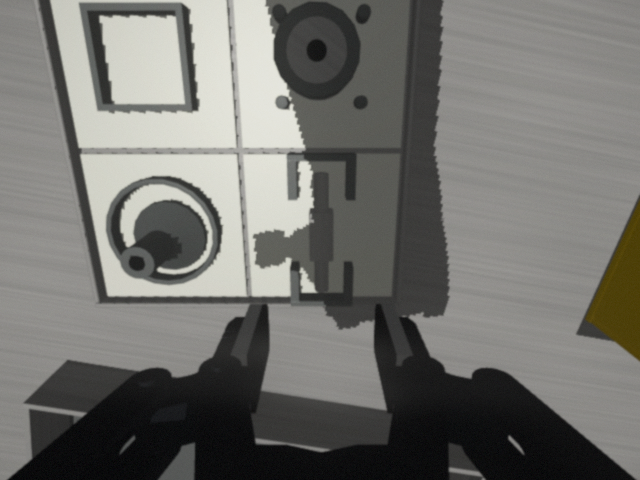

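Request:
carry_out(
  rotation=[
    [0, 0, 0],
    [-5, 0, 0],
    [-5, 0, 0],
    [-5, 0, 0],
    [-5, 0, 0],
    [-5, 0, 0],
    [-3, 0, 0],
    [0, 0, 0],
    [0, 0, 0],
    [0, 0, 0],
    [0, 0, 0],
    [0, 0, 0],
  ],
  linear=[
    [-1, -15, 0],
    [-1, -28, -2],
    [-1, -28, 0],
    [-1, -28, 3],
    [-1, -28, 5],
    [-1, -28, 8],
    [-1, -26, 10],
    [-1, -26, 10],
    [-1, -24, 10],
    [0, -20, 8],
    [0, -10, 4],
    [0, 0, 0],
  ],
  jaw=[0.4, 0.4, 0.4, 0.4, 0.4, 0.4, 0.4, 0.4, 0.4, 0.4, 0.4, 0.4],
)

```text
time_s: 28.3
tool_pos: [0.7554, 0.0677, 0.0966]
tool_rot: [0.654, -0.24, 0.676, 0.239]
contact_force: [-0.6, -0.2, -0.6]
width: 0.0511
```

```bash
python3 -c "
from h import *
go(626,-35,75,129)"
```

```text
pos [755.4  67.7  96.6] lin(tool) [  26.8    3.3 -164.4] rot [ 0.66 -1.77 -0.52] j6 -0.69 w 0.0511
```

Request:
carry_out(
  rotation=[
    [0, -0.9, -0.3],
    [0, -0.9, -0.2],
    [0, 0, 0],
    [0, 0, 0],
    [0, 0, 0],
    [0, 0, 0],
    [0, 0, 0],
    [0, 0, 0],
  ],
  linear=[
    [0, 1, -15],
    [0, 2, -30],
    [0, 0, -30],
    [0, 0, -30],
    [0, 0, -30],
    [0, 0, -15],
    [0, 0, -8],
    [0, 0, 0],
  ],
  jaw=[0.4, 0.4, 0.4, 0.4, 0.4, 0.4, 0.4, 0.4],
)

```text
time_s: 29.1
tool_pos: [0.6153, -0.0353, 0.0849]
tool_rot: [0.658, -0.237, 0.672, 0.243]
contact_force: [0.5, 0.2, 0.1]
width: 0.0514
```

```bash
python3 -c "
from h import *
go(626,-35,65,129)"
```

```text
pos [615.3 -35.3  84.9] lin(tool) [19.7 -6.9  8.7] rot [ 0.68 -0.84 -0.85] j6 -0.86 w 0.0514
```

Request:
carry_out(
  rotation=[
    [0.6, -0.8, -0.8],
    [0, 0, 0],
    [0, 0, 0],
  ],
  linear=[
    [3, -4, 5],
    [5, -3, 4],
    [0, 0, 0],
  ],
  jaw=[0.4, 0.4, 0.4],
)

```text
time_s: 29.4
tool_pos: [0.6285, -0.0336, 0.0756]
tool_rot: [0.667, -0.237, 0.666, 0.237]
contact_force: [0.3, -0.1, -0.9]
width: 0.0515
```

```bash
python3 -c "
from h import *
save('wrist','wrist25')
go(626,-35,15,129)"
```

```text
pos [628.4 -33.5  76. ] lin(tool) [61.   0.4 -2.9] rot [0.12 0.1  0.02] j6 -0.84 w 0.0513
```

View pics/wrist25.png

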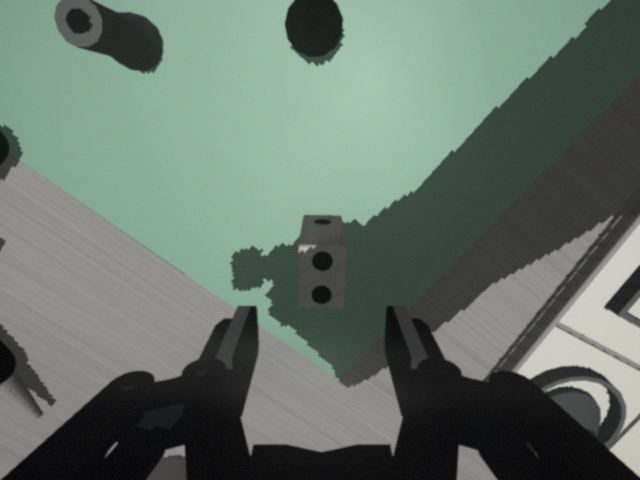

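Request:
carry_out(
  rotation=[
    [0, 0, 0],
    [0, 0, 0],
    [0, 0, 0],
    [0, 0, 0],
    [0, 0, 0],
    [0, 0, 0],
  ],
  linear=[
    [8, 0, -3],
    [18, 0, 0],
    [18, 0, 0],
    [14, 0, 0],
    [5, 0, 0],
    [0, 0, 0],
  ],
  jaw=[0.4, 0.4, 0.4, 0.4, 0.4, 0.4],
  squeeze=50,
)

```text
time_s: 30.05
tool_pos: [0.6274, -0.0343, 0.0087]
tool_rot: [0.667, -0.238, 0.665, 0.238]
contact_force: [-0.4, -0.6, -1.0]
width: 0.0515
```

```bash
python3 -c "
from h import *
go(626,-35,5,129)"
```

```text
pos [627.4 -34.3   8.7] lin(tool) [ 3.7  0.4 -1.5] rot [0.27 0.09 0.02] j6 -0.85 w 0.0515
```

Request:
carry_out(
  rotation=[
    [0, 0, 0],
    [0, 0, 0],
    [0, 0, 0],
    [0, 0, 0],
    [0, 0, 0],
    [0, 0, 0],
    [0, 0, 0],
    [0, 0, 0],
    [0, 0, 0],
    [0, 0, 0],
  ],
  linear=[
    [3, 0, -1],
    [0, 0, 0],
    [0, 0, 0],
    [0, 0, 0],
    [-5, 0, 0],
    [-15, 0, 0],
    [-25, 0, 0],
    [-25, 0, 0],
    [-20, 0, 0],
    [0, 0, 0],
  ],
  jaw=[0.4, 1, 1, 1, 1, 1, 1, 1, 1, 1],
)

```text
time_s: 31.05
tool_pos: [0.6271, -0.0352, 0.1047]
tool_rot: [0.668, -0.238, 0.664, 0.237]
contact_force: [0.4, 0.2, -0.9]
width: 0.0231
```

```bash
python3 -c "
from h import *
save('wrist','wrist26')
go(509.2,156.8,100,100.7)"
```

```text
pos [626.5 -35.1 103.1] lin(tool) [  2.8 222.8  30.7] rot [28.58  0.17  0.05] j6 -0.85 w 0.0234
```

View pics/wrist26.png

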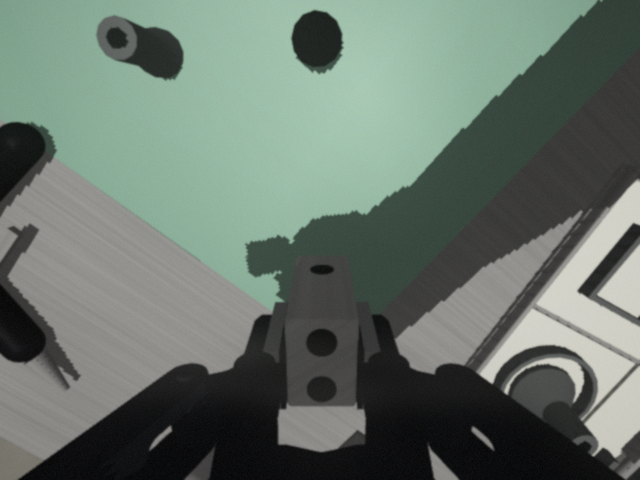

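Request:
carry_out(
  rotation=[
    [0, 0, 0],
    [0, 0, 0],
    [0, 0, 0],
    [0, 0, 0],
    [0, 0, 0],
    [0, 0, 0],
    [0, 0, 0],
    [0, 0, 0],
    [0, 0, 0],
    [7, 0, 0],
    [7, 0, 0],
    [7, 0, 0],
    [7, 0, 0],
    [0, 0, 0],
  ],
  linear=[
    [-1, 12, 2],
    [-1, 24, 3],
    [-1, 26, 4],
    [-1, 26, 4],
    [-1, 26, 4],
    [-1, 26, 4],
    [-1, 26, 4],
    [-1, 20, 3],
    [0, 10, 1],
    [0, 0, 0],
    [0, 0, 0],
    [0, 0, 0],
    [0, 0, 0],
    [0, 0, 0],
  ],
  jaw=[1, 1, 1, 1, 1, 1, 1, 1, 1, 1, 1, 1, 1, 1],
)

```text
time_s: 32.5
tool_pos: [0.5013, 0.1466, 0.0921]
tool_rot: [0.693, -0.063, 0.716, 0.065]
contact_force: [0.2, -0.3, -1.4]
width: 0.0233
```

```bash
python3 -c "
from h import *
go(509.2,156.8,70,100.7)"
```

```text
pos [501.3 146.6  92.1] lin(tool) [21.8  8.5 10.3] rot [-0.32 -1.85 -0.4 ] j6 -0.03 w 0.0233
```

Request:
carry_out(
  rotation=[
    [0, -1.8, -0.4],
    [0, 0, 0],
    [0, 0, 0],
    [0, 0, 0],
  ],
  linear=[
    [3, 4, 5],
    [10, 5, 5],
    [7, 0, 0],
    [0, 0, 0],
  ],
  jaw=[1, 1, 1, 1],
)

```text
time_s: 32.9
tool_pos: [0.5078, 0.157, 0.0679]
tool_rot: [0.702, -0.067, 0.706, 0.066]
contact_force: [-0.0, -0.4, -1.6]
width: 0.0234
```

```bash
python3 -c "
from h import *
save('scene','scene27');save('side','side27')
go(509.2,156.8,13,100.7)
s=cv2.imread('pics/side27.png');w=cv2.imread('pics/scene27.png')
cv2.imwrite('pics/c27.png',np.hstack([cv2.resize(s[190:430,80:320],(400,400)),cv2.resize(w[190:390,350:550],(400,400))]))
c,s=np.cos(np.radians(10.7)),np.sin(np.radians(10.7))
for n in ('side27','scene27'):
    W=cloud(load(n)); d=W[...,:2]-np.array([.5092,.1568]); A=np.stack([d@[c,s],d@[-s,c],W[...,2]],-1)*1000
    m=(abs(A[...,0])<45)&(abs(A[...,1])<45)
    for z in range(45,130,6):
        p=A[m&(abs(A[...,2]-z)<3)]
        if len(p): print(n,z,len(p),p.min(0).round(0),p.max(0).round(0))
"
```

```text
pos [508.5 157.   69. ] lin(tool) [55.9 -0.3  0.9] rot [ 0.04 -0.2   0.03] j6 -0.01 w 0.0235
side27 63 50 [-20. -11.  61.] [13. 13. 66.]
side27 69 83 [-20. -10.  66.] [15. 14. 72.]
side27 75 84 [-20. -10.  72.] [14. 14. 78.]
side27 81 77 [-21. -11.  78.] [13. 14. 84.]
side27 87 52 [-21. -10.  84.] [-5. 19. 90.]
side27 93 70 [-20. -11.  90.] [ 6. 23. 96.]
side27 99 106 [-20. -25.  96.] [  8.  26. 102.]
side27 105 101 [-20. -25. 102.] [  8.  26. 108.]
side27 111 112 [-20. -25. 108.] [  9.  27. 114.]
side27 117 118 [-20. -24. 114.] [ 10.  27. 120.]
side27 123 260 [-20. -24. 120.] [ 14.  27. 126.]
side27 129 74 [-13. -21. 126.] [ 11.  28. 132.]
scene27 63 29 [-14. -13.  61.] [15. 11. 66.]
scene27 69 48 [-16. -13.  66.] [16. 11. 72.]
scene27 75 46 [ -9. -13.  72.] [16. 10. 78.]
scene27 81 45 [  2. -13.  78.] [17. 11. 84.]
scene27 87 44 [ 11. -13.  84.] [16. 10. 90.]
scene27 93 62 [  5. -23.  90.] [17. 17. 96.]
scene27 99 87 [  3. -25.  96.] [ 16.  23. 102.]
scene27 105 95 [ -5. -27. 102.] [ 16.  24. 108.]
scene27 111 92 [ -2. -26. 108.] [ 16.  24. 114.]
scene27 117 106 [ -6. -26. 114.] [ 16.  24. 120.]
scene27 123 238 [-18. -27. 120.] [ 16.  24. 126.]
scene27 129 54 [-10. -30. 126.] [ 13.  28. 132.]
```

View pics/c27.png

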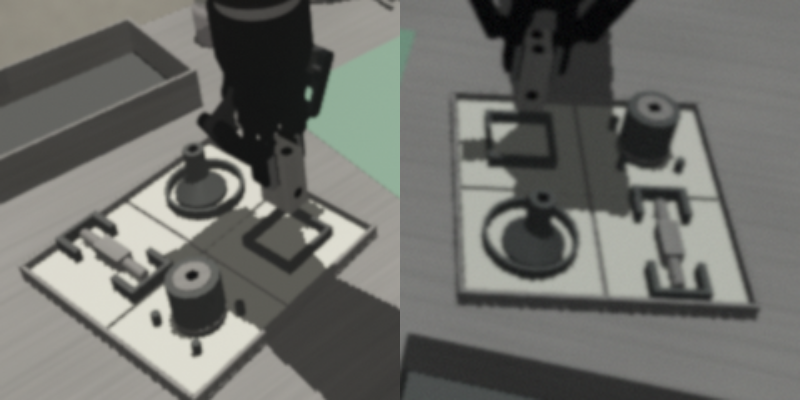

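Request:
carry_out(
  rotation=[
    [0, 0, 0],
    [0, 0, 0],
    [0, 0, 0],
    [0, 0, 0],
    [0, 0, 0],
  ],
  linear=[
    [6, 0, 2],
    [12, 0, 0],
    [12, 0, 0],
    [8, 0, 0],
    [0, 0, 0],
  ],
  jaw=[1, 1, 1, 1, 1],
)

```text
time_s: 33.5
tool_pos: [0.511, 0.1568, 0.0277]
tool_rot: [0.703, -0.067, 0.705, 0.066]
contact_force: [-1.1, -0.3, -1.8]
width: 0.0231
```

```bash
python3 -c "
from h import *
go(510.5,157,15,100.7)"
```

```text
pos [511.  156.8  27.7] lin(tool) [12.7  0.3 -0.4] rot [ 0.04 -0.2   0.05] j6 -0.01 w 0.0231
```

Request:
carry_out(
  rotation=[
    [0, 0, 0],
    [0, 0, 0],
    [0, 0, 0],
  ],
  linear=[
    [6, 0, 0],
    [5, 0, 0],
    [3, 0, 0],
  ],
  jaw=[1, 1, 1],
)

```text
time_s: 33.8
tool_pos: [0.5114, 0.1569, 0.015]
tool_rot: [0.703, -0.067, 0.705, 0.066]
contact_force: [-7.3, -1.8, 20.3]
width: 0.0236
```

Request:
carry_out(
  rotation=[
    [0, 0, 0],
    [0, 0, 0],
    [0, 0, 0],
    [0, 0, 0],
    [0, 0, 0],
    [0, 0, 0],
    [0, 0, 0],
    [0, 0, 0],
    [0, 0, 0],
    [0, 0, 0],
    [0, 0, 0],
    [0, 0, 0],
  ],
  linear=[
    [0, 0, 0],
    [0, 0, 0],
    [0, 0, 0],
    [-10, 0, 0],
    [-25, 0, 0],
    [-30, 0, 0],
    [-35, 0, 0],
    [-35, 0, 0],
    [-20, 0, 0],
    [0, -20, 0],
    [0, -30, 0],
    [0, 0, 0],
  ],
  jaw=[0.7, 0.5, 0.5, 0.5, 0.5, 0.5, 0.5, 0.5, 0.5, 0.5, 0.5, 0.5],
)

```text
time_s: 35.0
tool_pos: [0.5235, 0.1077, 0.1848]
tool_rot: [0.707, -0.068, 0.701, 0.067]
contact_force: [0.2, 0.6, 0.6]
width: 0.0431
```

```bash
python3 -c "
from h import *
for n in ('scene','side'):
    save(n,n+'28')
    W=cloud(load(n+'28'))
    def rect(p): 
        r=cv2.minAreaRect((p[:,:2]*1000).astype(np.float32)); return np.round(r[0],1),np.round(r[1],1),round(r[2],1)
    def b(x,y,r,z0,z1): return W[(np.hypot(W[...,0]-x,W[...,1]-y)<r)&(W[...,2]>z0)&(W[...,2]<z1)]
    for nm,x,y,r,z0,z1 in (('bell top',.6155,.177,.03,.055,.08),('filter top',.489,.263,.035,.053,.07),('valve top',.509,.157,.035,.063,.08),('nozzle body',.595,.283,.02,.021,.04),('narrow',.601,-.185,.03,.052,.07),('bent',.596,-.34,.07,.006,.03)):
        p=b(x,y,r,z0,z1); print(n,nm,len(p),rect(p) if len(p) else '',p[:,2].max().round(3) if len(p) else '', p[:,2].min().round(3) if len(p) else '')
    W0=cloud(load(n+'0')); W=W0
    for nm,x,y,r,z0,z1 in (('narrow0',.601,-.185,.03,.052,.07),('bent0',.596,-.34,.07,.006,.03)): print(nm,rect(b(x,y,r,z0,z1)))
s=cv2.imread('pics/side28.png');w=cv2.imread('pics/scene28.png')
cv2.imwrite('pics/c28.png',np.hstack([cv2.resize(s[190:430,80:320],(400,400)),cv2.resize(w[190:390,350:550],(400,400))]))
cv2.imwrite('pics/s28.png',w)
print(status.observe()['tool_pos'],status.observe()['contact_force'])
"
```

```text
scene bell top 157 (array([619.1, 179. ]), array([19.9, 18.9]), 7.6) 0.068 0.055
scene filter top 420 (array([490.9, 258.9]), array([43.2, 42.1]), 14.9) 0.062 0.053
scene valve top 244 (array([510.1, 155.1]), array([36.4, 24.2]), 9.8) 0.072 0.063
scene nozzle body 203 (array([595.1, 281.9]), array([39.6, 16.2]), 10.1) 0.028 0.021
scene narrow 99 (array([ 603.1, -185.5]), array([21.5, 19. ]), 45.5) 0.059 0.052
scene bent 351 (array([ 599.4, -343. ]), array([83.3, 35.7]), 11.3) 0.019 0.006
narrow0 (array([ 602.6, -186.6]), array([21.4, 18.5]), 25.5)
bent0 (array([ 599.1, -342.6]), array([84.1, 36. ]), 10.8)
side bell top 135 (array([617.6, 181.3]), array([19.2, 20.8]), 49.0) 0.066 0.055
side filter top 725 (array([490. , 262.3]), array([42.6, 44.3]), 85.2) 0.061 0.053
side valve top 324 (array([510.2, 157. ]), array([34.9, 25.9]), 10.4) 0.07 0.063
side nozzle body 212 (array([595.1, 283.8]), array([37.3, 16.7]), 12.4) 0.026 0.021
side narrow 54 (array([ 601.1, -183.7]), array([17.5, 20. ]), 42.6) 0.058 0.052
side bent 226 (array([ 597.6, -339.6]), array([84.7, 34.9]), 11.1) 0.018 0.006
narrow0 (array([ 601.9, -184.5]), array([17.7, 21.6]), 46.4)
bent0 (array([ 597.4, -340. ]), array([84.4, 37.3]), 9.8)
[0.52264761 0.10994634 0.18420162] [ 0.11391862 -0.0649423   1.39667362]
```

View pics/c28.png

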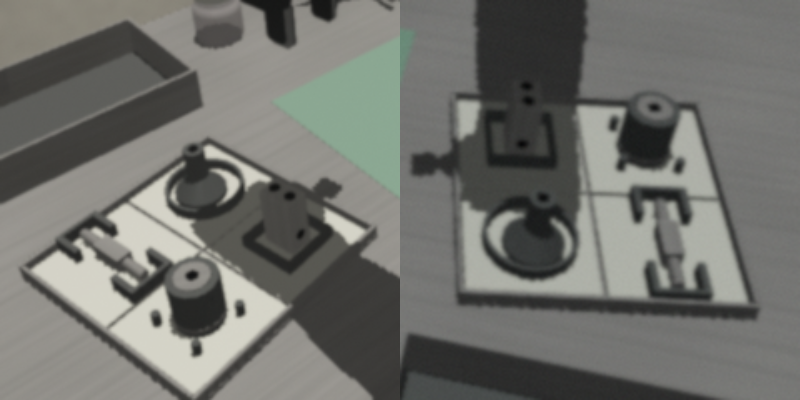

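All four parts are seated, each within about 5 mm of its seat centre, with tops at the expected heights. The look-alikes haven't moved, so I'm handing in.

```bash
python3 -c "
from h import *
print(finish_job())"
```

```text
the job is handed in; nothing more can be done
None
```

All four parts are in their own seats in the caddy, released and clear of the gripper. I handed the job in at about 35 s of the 102 s allowed; no verdict is reported.

Last checks from the scene and side cameras:

| Part | Distance from seat centre | Height check |
|---|---|---|
| Wide bell | 3–5 mm | top at about 66 mm, upright in the ring |
| Filter housing | 2–4 mm | top at about 61 mm, between the four pegs |
| Valve block | 1–2 mm | top at about 70 mm, turned to within about 1° of the frame |
| Straight nozzle | 1–2 mm | top at about 26 mm, within about 2° of the cradle's axis |

- **Look-alikes:** the narrow bell and bent nozzle are within about 1 mm of where they started, which is within measuring error.

- **Plate height:** the plates' tops stand about 8 mm above the table, not the 4 mm I assumed. I felt for contact at each seat and met 10–23 N as the part touched down.
- **Fingertips:** they sit about 20 mm short of the reported TCP. My first two closures on the straight nozzle shut above it without moving it; the third, set lower, held.
- **Long moves:** fast travel drifted by as much as 50 mm and 3° from what was commanded. I also sent one move the wrong way in tool z, through clear space, and corrected both from the measured pose.
- **Camera disagreement:** the two fixed cameras differ by 2–4 mm, well inside the 18 mm limit.

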